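# Fit-check a brake pad in its clip-lined bracket gauge

## Task

Take the brake pad out of its stand and slide its two ears down into the clip-lined slots of the bracket gauge, back plate against the tall walls, until both ears sit fully home and flat on the slot floors, then let go. Feel for the slots and press gently, never forcing it, and do not disturb the gauge-block case, the ring gauge or the indicator stand.

Things in the scene. Friction and masses are not known exactly. Their poses are not given: they have to be found in the camera images.
- pad_center (a point): Centre of the loose upright brake pad (0.2 to 0.33 kg), half-way up: 27.5 mm above its lower edge. z up, y along its length, x through its thickness: lining on -x, bare steel back on +x. 16 mm thick (x -8 to +8 from here), 55 mm tall. Back plate x +2 to +8, 76 mm long plus ears; lining x -8 to +2. Grasp from above across the 16 mm, mid-length, about 12 mm above this point.
- pad_lining (a point): Middle of the pad's dark grey lining face, 8 mm to -x of pad_center. The lining is 69 mm long over the pad's lower 46 mm and 22 mm long (centred) above that.
- pad_ear (a point): Middle of the ear at the pad's +y end (the other is its mirror image). An ear is 6 mm thick like the back plate, 18 mm tall from the pad's lower edge, and sticks out 14 mm; 104 mm over both ears. This point is at x +5, y +45, z -18.5 mm from pad_center.
- stand: Grey plastic stand, 50 x 130 mm, fixed, origin under its centre, axes parallel to the pad's at the start. The pad stands on its top, 8 mm above the bench, with lips 8 mm high loosely (1.5 mm) around both ears: lift the pad straight up 15 mm before moving sideways.
- bracket: Bracket gauge: fixed aluminium base 150 x 170 x 12 mm, origin under its centre, z up. On it a grey steel block with two slots facing each other along y, centres 102 mm apart. The block slides on the base and is clamped at an UNMEASURED offset d, 5 to 27 mm from the base's zero position towards +x: see or feel it. Between the slots nothing stands above 17 mm. Never push on it with over 25 N.
- seat_nominal (a point): Zero-position point of the base, at x -16 mm in the base frame, 47.5 mm above the bench: where pad_center would belong if d were 0. Truly seated, the pad's centre is d (5 to 27 mm) to +x of it, at this height, its axes parallel to the base's (x to x). The ears then rest on the slot floors, 20 mm above the bench. The pad's 76 mm body has 2 mm play at each end between the posts.
- wall_nominal (a point): Where the back walls' face would be if d were 0 (8 mm to +x of seat_nominal; truly d further), 68 mm up, the walls' top height. One rigid wall per slot, on its +x side, 24 mm thick, |y| 40 to 62 mm. The ears' backs touch them when seated. From 53 to 68 mm height only the walls stand, so ears held there can be moved in +x over the clips until they touch the walls.
- clip_nominal (a point): Where the clips' inner face would rest if d were 0 (3.5 mm short of the wall; truly d further), 38 mm up. One spring steel leaf per slot, |y| 41 to 51 mm, 1 N preload, 1 N/mm; an ear pushes it back 2.5 mm. Above here its lead-in leans away from the wall to a tip 52 mm up, 8.6 mm from the wall: 2.6 mm to spare beside an ear. Sliding in takes 6 to 15 N downward; weight alone does not seat the pad.
- block_case: Bystander: blue case 50 x 100 x 30 mm, origin under its centre. Leave alone.
- ring_gauge: Bystander: steel ring, 60 mm outside, 34 mm inside, 18 mm tall, origin under its centre. Leave alone.
- indicator: Bystander: indicator on a black base 80 x 110 x 40 mm with a post, 210 mm tall, 2.5 kg, origin under its centre. Leave alone.
Things that resemble listed ones, but are neither listed nor needed, are in the scene too. Leave any blue or orange look-alike of the part that bears pad_center alone.

How it is judged:
By the outcome, as a careful person would: the job done as asked, in the order asked, and still so for the second after the job is handed in, with the robot touching nothing.
It also fails if it takes over 42 s, if anything falls off the work surface, if the arm or the gripper's body presses on something with over 40 N, if the wrist force passes 120 N, or if a joint passes its speed limit or range.

## Robot

A 6-joint arm with a two-finger parallel gripper is mounted at the origin on the work surface. World frame = base frame: x ahead of the robot, y to its left, z up, the work surface at z = 0. Lengths are in m, angles in rad, forces in N, time in s.
With the tool pointing down it reaches from about 0.35 to 0.85 m from the base axis. Payload 8.1 kg.
Tool frame: the origin (TCP) lies at the very end of the fingers, on their centre line; the grasp point (between the pads) lies 19 mm behind it (grip_depth is the distance from the TCP to the grasp point, in m); x points along the fingers, y is the direction in which the jaws open and shut, and the axes are right-handed (so a half turn about x gives the same grasp; the last joint's range is limited). The gripper opens to 85 mm and grips with 20 to 120 N. Pads are 22 mm wide; open, the fingers measure 114 mm over their backs; the gripper's body (76 mm by 85 mm) begins 54 mm behind the grasp point. The pads swing forward as they close: fully open they stand 13 mm farther back than shut.
Start: joints at [1.25, 0.13, 1.488, -0, 1.523, -0.085], TCP at [0.14, 0.583, 0.231] pointing down, gripper open.
Joint ranges: [-2.96, 2.96], [-0.89, 2.26], [0.02, 2.5], [-1.34, 4.48], [0, 2.73], [-2.66, 2.66]. Speed limits (rad/s): [2.39, 2.39, 2.79, 3.14, 3.14, 3.14].

## Interface

Orientations are given as a unit quaternion [x, y, z, w].
In Python, from cell import read_state, get_image, get_calibration, sign_off, grip_depth gives the robot as it stands.
- The arm moves only by the tool servo_tool, never from a script. Its argument "series" is a list of rows, each a list of 2 entries, a list of its own where there are three numbers: the shift along the tool's x, y, z in cm, then the turn, a rotation vector about the tool's x, y, z in rad. In form: [[[dx, dy, dz], [wx, wy, wz]], ...]. A call has 1 to 12 rows; each row shifts and turns the pose as measured when the row begins, along the tool's axes as they then stand; what a row does not reach is not made up. A row lasts 1/12 s, in which the tool goes at most 41.7 mm and 7.16 degrees, less where a joint would pass 70% of its speed; a pose out of reach is approached as far as the arm can. A call is refused whole if a number of a shift passes 4.17 or a number of a turn 0.125, either way. A call with a gripper value outside its range is refused whole. "hand" is the finger opening in cm, from 0 to 8.54, set as the call begins (left out, the last holds). The fingers move at their own pace and stop on an object; "force" is the grip in N (left out, the last holds). Time passes only in rows, so rows that do not move let the fingers close. It gives the time, the measured TCP pose, the force and the opening at its end, in the units of the state.
- read_state(): the state, without advancing time (a new reading comes with each control period).
- get_image(name): name is "side" or "top"; returns (picture, depth): 400x640x3 uint8, blue, green, red; 400x640 float32, m along the optical axis (not along the pixel's ray), 0 where there is no reading.
- get_calibration(name): a dict with "mtx" (3x3 intrinsics, pixels), "dist" ([k1, k2, p1, p2, k3] as OpenCV has them; the pictures are not rectified), "R" (3x3) and "t" (3): a world point X has camera coordinates R X + t. Camera axes: x right, y down, z forward; pixel columns grow to the right and rows downward; lengths in m; the calibration is good to about 2 mm. A picture is of the moment at which its call begins. get_calibration takes no time and is no camera call.
- sign_off(): hands the job in, once; it reports no verdict.
The state is a dict: "time": time; "joints": joint angles; "joint_velocities": joint speeds; "tau": joint torques, N m; "ee_pos": TCP position; "ee_rot": TCP orientation; "contact_force": force on the tool from outside, world axes, zero at the start; "moment": the same for the moment, N m; "grip_width": finger opening in m.
Only numpy, scipy, OpenCV 4.12 (cv2) and the standard library are available. Lean on these libraries where they do the work, as an engineer would, in place of code of your own. Each camera call takes 0.05 s, during which the arm holds its last target.

## Working session

There is one attempt and no reset: what is moved stays moved. The work goes in short steps, Python scripts to look and compute and a tool call to move; the robot and the scene stay as the last step left them, time stands still between calls to the robot, and variables do not carry over. Pictures are saved under pics/ and viewed, and the job is handed in when it is done.

Besides the shell and the picture viewer there is one more tool, called after "Request:" by a JSON object that holds its "method" and its "body". servo_tool: Moves the arm, as the interface text tells. Its arguments: {"type":"object","properties":{"series":{"type":"array","items":{"type":"array"}},"hand":{"type":"number"},"force":{"type":"number"}},"required":["series"]}

```bash
mkdir -p pics; ls; python3 - <<'E'
from cell import *
import cv2,numpy as np
print(read_state(),grip_depth)
for n in("side","top"):
    p,d=get_image(n); cv2.imwrite(f"pics/{n}0.png",p); np.savez(f"pics/{n}0.npz",p=p,d=d)
    print(n,get_calibration(n))
E
```

```text
pics
{'time': 0.0, 'joints': array([ 1.24957401e+00,  1.31139793e-01,  1.48930693e+00,  1.08337172e-05,
        1.52298948e+00, -8.54058624e-02]), 'joint_velocities': array([ 9.78728607e-04, -6.84225979e-04, -3.31438915e-04,  2.80537638e-04,
       -5.71888130e-04,  9.53819968e-05]), 'tau': array([ 5.70387583e-04, -5.69431651e+01, -5.00526345e+01, -2.28330259e-04,
        1.55464956e-02, -5.83864562e-05]), 'ee_pos': array([0.1399839 , 0.58287044, 0.23024201]), 'ee_rot': array([ 0.08254322,  0.70233228, -0.0838184 ,  0.70206158]), 'contact_force': array([ 0.11361039,  0.12481598, -0.16347222]), 'moment': array([-0.00374673, -0.03430447, -0.00762696]), 'grip_width': 0.08556970961741737} 0.0187
side {'mtx': array([[477.85760764,   0.        , 314.0286882 ],
       [  0.        , 477.85760764, 196.78371918],
       [  0.        ,   0.        ,   1.        ]]), 'dist': array([-0.13489333,  0.        ,  0.        ,  0.        ,  0.        ]), 'R': array([[ 0.99974806, -0.01351251,  0.01792299],
       [ 0.00806046, -0.52910568, -0.84851766],
       [ 0.02094876,  0.84844835, -0.52886346]]), 't': array([-0.61959676,  0.06158161,  1.34891747])}
top {'mtx': array([[514.3615471 ,   0.        , 312.99107569],
       [  0.        , 514.3615471 , 196.64988019],
       [  0.        ,   0.        ,   1.        ]]), 'dist': array([-0.16780304,  0.        ,  0.        ,  0.        ,  0.        ]), 'R': array([[ 2.34522177e-02, -9.99716613e-01,  4.08506727e-03],
       [-9.76850847e-01, -2.37845247e-02, -2.12595199e-01],
       [ 2.12632113e-01,  9.95327462e-04, -9.77131820e-01]]), 't': array([-0.01684111,  0.6229649 ,  1.13823691])}
```

View pics/side0.png

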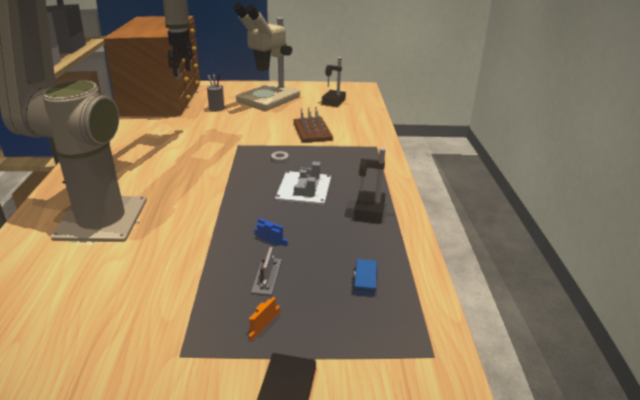

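View pics/top0.png

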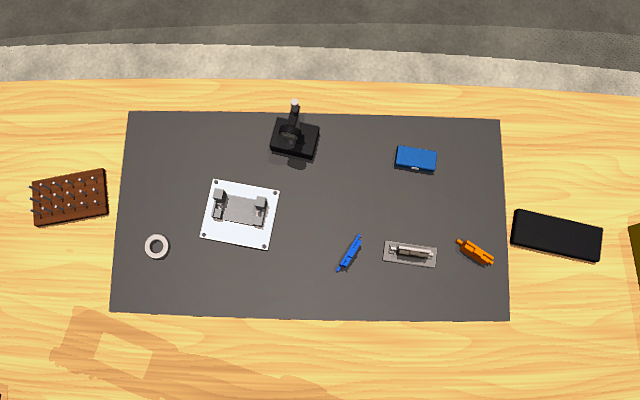

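```bash
python3 - <<'E'
import cv2,numpy as np
t=np.load("pics/top0.npz")['p'];s=np.load("pics/side0.npz")['p']
def c(im,x,y,w,h,k): return cv2.resize(im[y:y+h,x:x+w],None,fx=k,fy=k,interpolation=cv2.INTER_CUBIC)
a=c(t,195,170,95,85,6);b=c(t,375,230,70,45,8)
cv2.imwrite("pics/t_br.png",a);cv2.imwrite("pics/t_st.png",b)
cv2.imwrite("pics/s_br.png",c(s,270,155,70,55,9));cv2.imwrite("pics/s_st.png",c(s,245,240,50,60,9))
E
```

```text
(no output)
```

View pics/t_br.png

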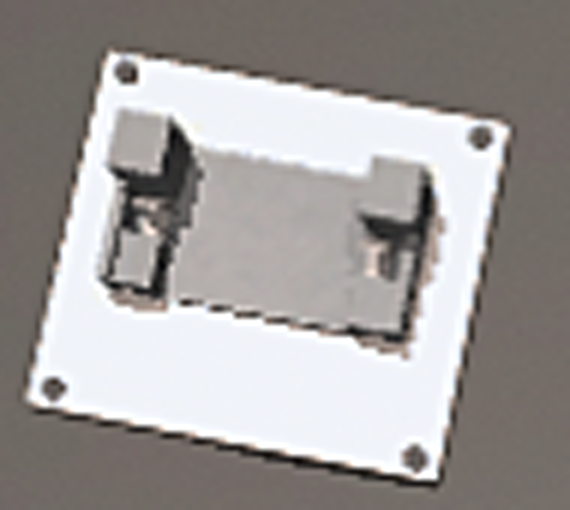

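View pics/t_st.png

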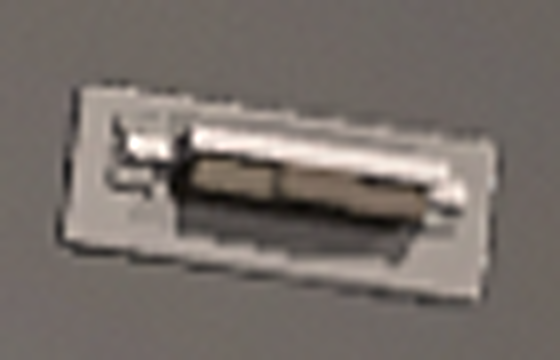

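View pics/s_br.png

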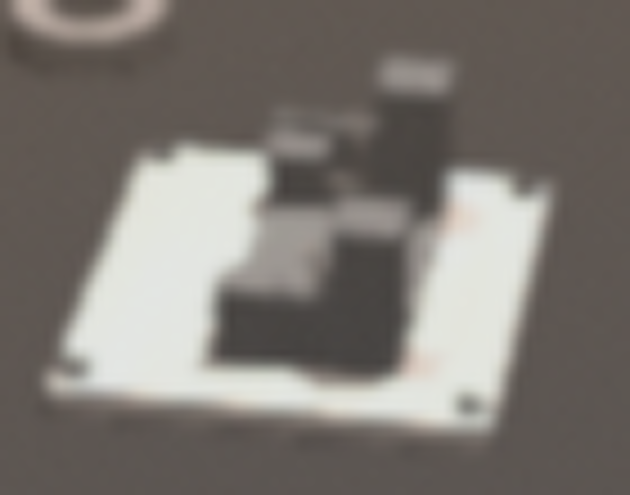

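View pics/s_st.png

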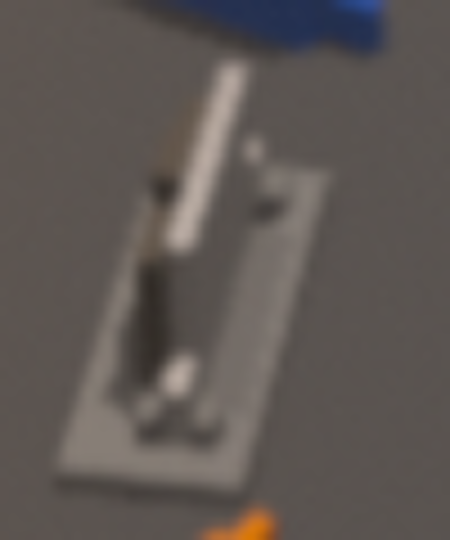

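```bash
cat > h.py <<'E'
import numpy as np,cv2
from cell import *
def ray(n,uv):
    c=get_calibration(n);p=cv2.undistortPoints(np.asarray(uv,float).reshape(-1,1,2),c['mtx'],c['dist']).reshape(-1,2)
    r=np.c_[p,np.ones(len(p))]; return -c['R'].T@c['t'], r@c['R']   # R^T r
def onplane(n,uv,z):
    o,r=ray(n,uv); s=(z-o[2])/r[:,2]; return (o+s[:,None]*r)
def proj(n,X):
    c=get_calibration(n); rv,_=cv2.Rodrigues(c['R']); return cv2.projectPoints(np.asarray(X,float).reshape(-1,1,3),rv,c['t'],c['mtx'],c['dist'])[0].reshape(-1,2)
def cloud(n,d):
    c=get_calibration(n);v,u=np.mgrid[:400,:640]
    p=cv2.undistortPoints(np.c_[u.ravel(),v.ravel()].astype(float).reshape(-1,1,2),c['mtx'],c['dist']).reshape(-1,2)
    P=np.c_[p,np.ones(len(p))]*d.ravel()[:,None]; return ((P-c['t'])@c['R']).reshape(400,640,3)
def fr(x,y,a,P):
    P=np.asarray(P,float);c,s=np.cos(a),np.sin(a)
    return np.c_[x+c*P[:,0]-s*P[:,1],y+s*P[:,0]+c*P[:,1],P[:,2]]
E
python3 - <<'E'
from h import *
for n in("top","side"):
    f=np.load(f"pics/{n}0.npz");C=cloud(n,f['d']);p=f['p'].astype(int)
    # white base
    m=(p.min(2)>170)&(abs(C[...,2]-.012)<.015)&(C[...,0]>.3)
    k,l,st,ce=cv2.connectedComponentsWithStats(m.astype(np.uint8))
    i=1+st[1:,4].argmax();m2=(l==i).astype(np.uint8)
    cs,_=cv2.findContours(m2,cv2.RETR_EXTERNAL,cv2.CHAIN_APPROX_NONE);q=onplane(n,cs[0].reshape(-1,2),.012)[:,:2]
    r=cv2.minAreaRect((q*1000).astype(np.float32));print(n,'base',st[i],r)
    zz=C[...,2][m2>0];print(np.median(zz),zz.std())
E
```

```text
top base [ 200  179   80   71 2865] ((589.149658203125, 177.15982055664062), (170.2624969482422, 149.62692260742188), 80.76268005371094)
0.013324415840957997 0.0029780709025215555
side base [277 172  53  30 743] ((589.996337890625, 172.7470703125), (169.24366760253906, 148.6516876220703), 80.74919891357422)
0.011827910676411115 0.002023227476526938
```

```bash
cat >> h.py <<'E'
from scipy.optimize import minimize
def score(n,g,segs):
    # mean gradient magnitude along segments (list of (A,B) 3D), sub-pixel sampled
    s=0;k=0
    for A,B in segs:
        t=np.linspace(.08,.92,25)[:,None];X=A*(1-t)+B*t
        u=proj(n,X).astype(np.float32)
        s+=cv2.remap(g,u[:,0].copy(),u[:,1].copy(),cv2.INTER_LINEAR).mean();k+=1
    return s/k
def grad(p,sig=.7):
    q=cv2.GaussianBlur(p.astype(np.float32).mean(2),(0,0),sig);return np.hypot(cv2.Sobel(q,5,1,0),cv2.Sobel(q,5,0,1))
def rect(x0,x1,y0,y1,z): return np.array([[x0,y0,z],[x1,y0,z],[x1,y1,z],[x0,y1,z]])
def segs(x,y,a,R,skip=()):
    Q=fr(x,y,a,R);return [(Q[i],Q[(i+1)%4]) for i in range(4) if i not in skip]
def fit(n,p,f,x0,step):
    g=grad(p);F=lambda v:-score(n,g,f(v))
    best=None
    for k in range(6):
        rng=np.random.default_rng(k);x=np.array(x0)+(rng.uniform(-1,1,len(x0))*step if k else 0)
        sim=np.vstack([x]+[x+np.eye(len(x0))[i]*step[i] for i in range(len(x0))])
        r=minimize(F,x,method='Nelder-Mead',options=dict(initial_simplex=sim,xatol=1e-5,fatol=1e-3))
        if best is None or r.fun<best.fun: best=r
    return best.x,-best.fun
E
python3 - <<'E'
from h import *
P={n:np.load(f"pics/{n}0.npz")['p'] for n in("top","side")}
a0=np.radians(-9.24)
for n in P:
    v,s=fit(n,P[n],lambda v:segs(*v,rect(-.075,.075,-.085,.085,.012)),[.589,.175,a0],[.004,.004,.03]);print(n,'base',v[:2],np.degrees(v[2]),s)
    o=onplane(n,[(410,252) if n=="top" else (267,275)],.008)[0]
    w,s=fit(n,P[n],lambda v:segs(*v,rect(-.025,.025,-.065,.065,.008)),[o[0],o[1],a0],[.006,.006,.06]);print(n,'stand',o,w[:2],np.degrees(w[2]),s)
    # walls : top faces given base pose with dx
    f=lambda u:segs(v[0]+u[0]*np.cos(v[2])-u[1]*np.sin(v[2]),v[1]+u[0]*np.sin(v[2])+u[1]*np.cos(v[2]),v[2],rect(-.008,.016,.040,.062,.068))+segs(v[0]+u[0]*np.cos(v[2])-u[1]*np.sin(v[2]),v[1]+u[0]*np.sin(v[2])+u[1]*np.cos(v[2]),v[2],rect(-.008,.016,-.062,-.040,.068))
    for d in (.008,.014,.02,.026):
        u,s=fit(n,P[n],f,[d,0],[.003,.002]);print('   d',u,s)
    # pad top edge of back plate, z = 63 mm
    b=lambda u:segs(u[0],u[1],w[2],rect(.002,.008,-.038,.038,.063))
    u,s=fit(n,P[n],b,w[:2],[.003,.003]);print('   pad',u,s)
E
```

```text
top base [0.58932664 0.17716874] -9.28683150700579 488.9345703125Traceback (most recent call last):
  File "<stdin>", line 7, in <module>
  File "h.py", line 37, in fit
    r=minimize(F,x,method='Nelder-Mead',options=dict(initial_simplex=sim,xatol=1e-5,fatol=1e-3))
    res = _minimize_neldermead(fun, x0, args, callback, bounds=bounds,
                               **options)
    fxr = func(xr)
    fx = function(np.copy(x), *(wrapper_args + args))
  File "h.py", line 32, in <lambda>
    g=grad(p);F=lambda v:-score(n,g,f(v))
                          ~~~~~^^^^^^^^^^
  File "h.py", line 23, in score
    u=proj(n,X).astype(np.float32)
      ~~~~^^^^^
  File "h.py", line 9, in proj
    c=get_calibration(n); rv,_=cv2.Rodrigues(c['R']); return cv2.projectPoints(np.asarray(X,float).reshape(-1,1,3),rv,c['t'],c['mtx'],c['dist'])[0].reshape(-1,2)
ValueError: time passes only in moves, steps and waits
```

```bash
sed -i '1,2c import numpy as np,cv2,functools\nimport cell\nfrom cell import read_state,get_image,sign_off\nget_calibration=functools.cache(cell.get_calibration)' h.py
cat > m1.py <<'E'
from h import *
P={n:np.load(f"pics/{n}0.npz")['p'] for n in("top","side")}
a0=np.radians(-9.24)
for n in P:
    v,s=fit(n,P[n],lambda v:segs(*v,rect(-.075,.075,-.085,.085,.012)),[.589,.175,a0],[.004,.004,.03]);print(n,'base',v[:2],np.degrees(v[2]),s)
    o=onplane(n,[(410,252) if n=="top" else (267,275)],.008)[0]
    w,s=fit(n,P[n],lambda v:segs(*v,rect(-.025,.025,-.065,.065,.008)),[o[0],o[1],a0],[.006,.006,.06]);print(n,'stand',o,w[:2],np.degrees(w[2]),s)
    c_,s_=np.cos(v[2]),np.sin(v[2])
    f=lambda u:sum([segs(v[0]+u[0]*c_-u[1]*s_,v[1]+u[0]*s_+u[1]*c_,v[2],rect(-.008,.016,y,y+.022,.068)) for y in(.04,-.062)],[])
    for d in (.008,.014,.02,.026):
        u,s=fit(n,P[n],f,[d,0],[.003,.002]);print('   d',u,s)
    b=lambda u:segs(u[0],u[1],w[2],rect(.002,.008,-.038,.038,.063))
    u,s=fit(n,P[n],b,w[:2],[.003,.003]);print('   pad',u,s)
E
time python3 m1.py
```

```text
top base [0.58932664 0.17716874] -9.28683150700579 488.9345703125
top stand [ 0.50441779 -0.24031982  0.008     ] [ 0.50122484 -0.24057598] -7.542790550809713 183.5189208984375
   d [ 0.00176985 -0.00982742] 256.77685546875
   d [ 0.02465689 -0.00019804] 284.0770263671875
   d [ 0.02472877 -0.00018101] 284.1622314453125
   d [ 0.02472977 -0.00018084] 284.1622314453125
   pad [ 0.49589901 -0.23386932] 312.3229675292969
side base [0.58993983 0.17063022] -9.017315526302818 281.91571044921875
side stand [ 0.50281566 -0.24538925  0.008     ] [ 0.50110006 -0.2428815 ] -7.5498411846634905 101.49171447753906
   d [0.02357508 0.00295526] 129.60874938964844
   d [0.02364373 0.0029669 ] 129.60791015625
   d [0.02348578 0.00293842] 129.60768127441406
   d [0.02357592 0.00295379] 129.60874938964844
   pad [ 0.50110399 -0.24221543] 192.15618896484375
real	0m10.828s
user	0m10.720s
sys	0m0.089s
```

```bash
cat > ov.py <<'E'
from h import *
def ov(n,p,qs,box,k,out):
    x,y,w,h=box;im=cv2.resize(p[y:y+h,x:x+w],None,fx=k,fy=k,interpolation=cv2.INTER_CUBIC)
    for Q,c in qs:
        u=((proj(n,Q)-[x,y]+.5)*k-.5);cv2.polylines(im,[np.round(u*8).astype(int)],True,c,1,cv2.LINE_AA,3)
    cv2.imwrite(out,im)
E
python3 - <<'E'
from ov import *
P={n:np.load(f"pics/{n}0.npz")['p'] for n in("top","side")}
for n,b,w in(("top",(.58933,.17717,-9.2868),(.5012,-.2406,-7.54)),("side",(.58994,.1726,-9.1),(.5011,-.2429,-7.55))):
    a=np.radians(b[2]);aw=np.radians(w[2]);d=.0247 if n=="top" else .0236
    q=[(fr(b[0],b[1],a,rect(-.075,.075,-.085,.085,.012)),(0,0,255))]+[(fr(b[0],b[1],a,rect(-.008+d,.016+d,y,y+.022,.068)),(0,255,0)) for y in(.04,-.062)]
    ov(n,P[n],q,(195,170,95,85) if n=="top" else (270,155,70,55),8,f"pics/o_{n}_b.png")
    q=[(fr(w[0],w[1],aw,rect(-.025,.025,-.065,.065,.008)),(0,0,255)),(fr(w[0],w[1],aw,rect(.002,.008,-.038,.038,.063)),(0,255,0)),(fr(w[0],w[1],aw,rect(.002,.008,.038,.052,.026)),(255,255,0)),(fr(w[0],w[1],aw,rect(.002,.008,-.052,-.038,.026)),(255,255,0)),(fr(w[0],w[1],aw,rect(-.008,.002,-.011,.011,.063)),(255,0,255))]
    ov(n,P[n],q,(375,230,70,45) if n=="top" else (245,240,50,60),11 if n=="top" else 9,f"pics/o_{n}_s.png")
E
```

```text
(no output)
```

View pics/o_top_b.png

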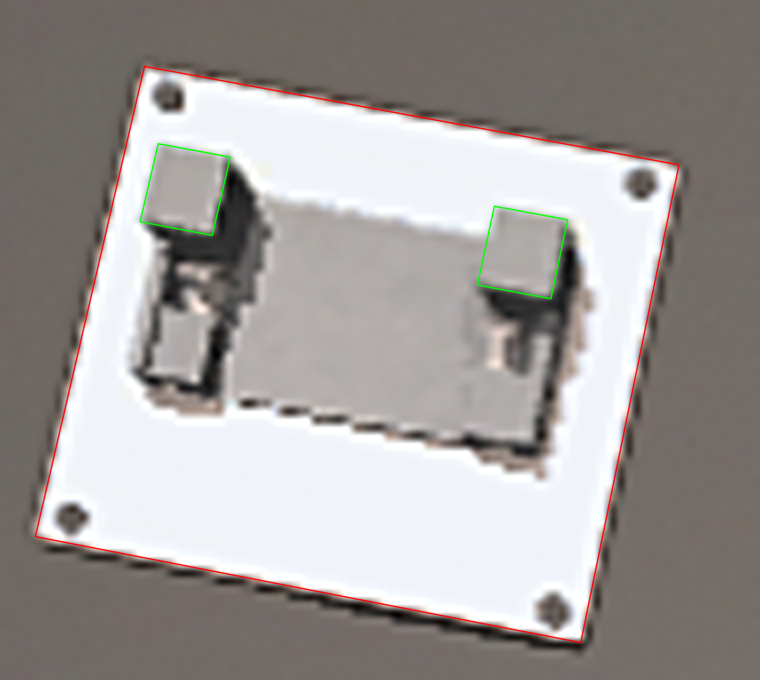

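View pics/o_top_s.png

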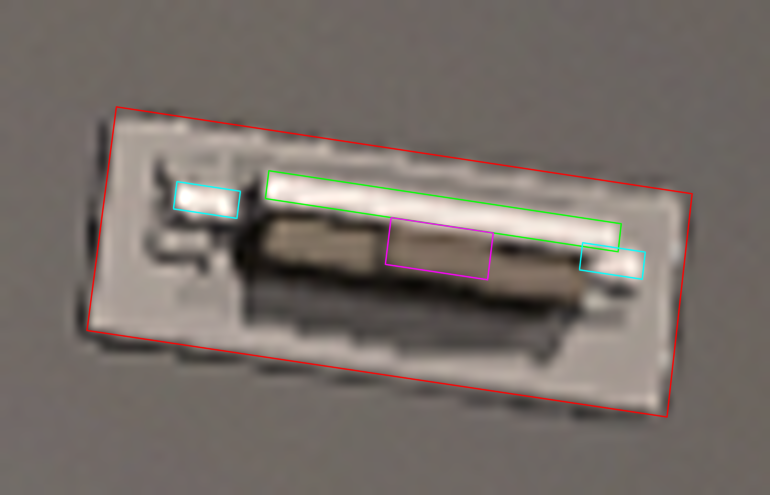

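View pics/o_side_b.png

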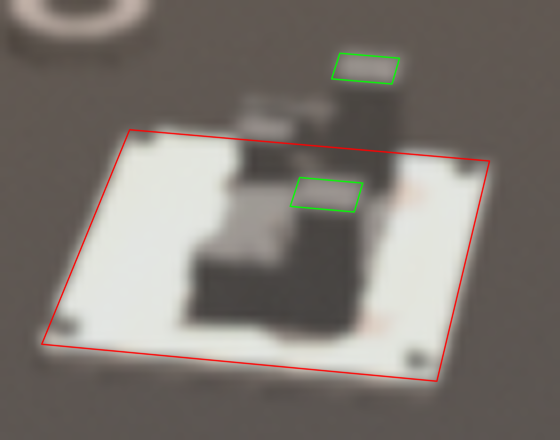

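View pics/o_side_s.png

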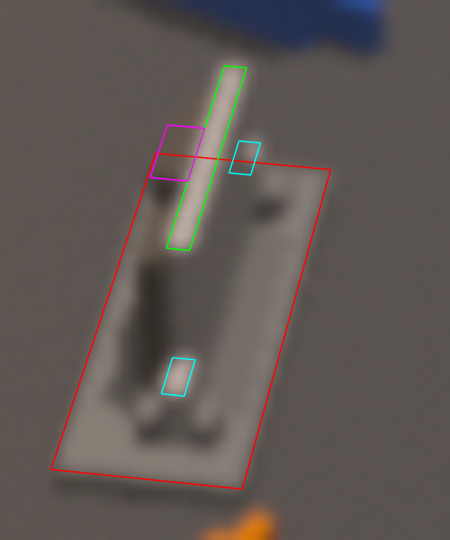

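```bash
cat >> h.py <<'E'
from scipy.spatial.transform import Rotation as Ro
def Rt(yaw):  # tool x down, tool y = world dir at angle yaw (about z)
    x=np.array([0,0,-1.]);y=np.array([np.cos(yaw),np.sin(yaw),0]);return Ro.from_matrix(np.c_[x,y,np.cross(x,y)])
def plan(p,yaw=None,v=4.0,w=.12,s=None):
    s=s or read_state();R0=Ro.from_quat(s['ee_rot']);p0=s['ee_pos']
    R1=R0 if yaw is None else min((Rt(yaw),Rt(yaw+np.pi)),key=lambda r:(R0.inv()*r).magnitude())
    rv=(R0.inv()*R1).as_rotvec();d=np.array(p)-p0
    n=max(1,int(np.ceil(max(np.linalg.norm(d)*100/v,abs(rv).max()/w))))
    rows=[];R=R0
    for i in range(n):
        rows.append([np.round(R.inv().apply(d/n)*100,2).tolist(),np.round(rv/n,4).tolist()]);R=R*Ro.from_rotvec(rv/n)
    print('d cm',d*100,'rv',rv);print(n,rows);return rows
def rep():
    s=read_state();R=Ro.from_quat(s['ee_rot']).as_matrix()
    print('t',round(s['time'],2),'p',np.round(s['ee_pos']*1000,1),'xax',np.round(R[:,0],3),'yaw',round(np.degrees(np.arctan2(R[1,1],R[0,1])),2),'F',np.round(s['contact_force'],1),'M',np.round(s['moment'],2),'w',round(s['grip_width']*1000,1),'J',np.round(s['joints'],2))
E
python3 - <<'E'
from h import *
rep();plan([.5012,-.2415,.15],np.radians(-7.54))
E
```

```text
t 0.1 p [140.  582.9 230.3] xax [-0.001 -0.002 -1.   ] yaw 76.49 F [ 0.   1.4 -0.4] M [-0.02 -0.01  0.  ] w 85.5 J [ 1.25  0.13  1.49 -0.    1.52 -0.09]
d cm [ 36.12042092 -82.44252049  -8.0341358 ] rv [1.46658368e+00 1.10880473e-03 1.46307801e-03]
23 [[[0.35, -3.12, 2.36], [0.0638, 0.0, 0.0001]], [[0.35, -2.96, 2.56], [0.0638, 0.0, 0.0001]], [[0.35, -2.79, 2.74], [0.0638, 0.0, 0.0001]], [[0.35, -2.61, 2.91], [0.0638, 0.0, 0.0001]], [[0.35, -2.42, 3.07], [0.0638, 0.0, 0.0001]], [[0.35, -2.22, 3.22], [0.0638, 0.0, 0.0001]], [[0.35, -2.01, 3.36], [0.0638, 0.0, 0.0001]], [[0.35, -1.79, 3.48], [0.0638, 0.0, 0.0001]], [[0.35, -1.57, 3.59], [0.0638, 0.0, 0.0001]], [[0.35, -1.33, 3.68], [0.0638, 0.0, 0.0001]], [[0.35, -1.1, 3.76], [0.0638, 0.0, 0.0001]], [[0.35, -0.86, 3.82], [0.0638, 0.0, 0.0001]], [[0.35, -0.61, 3.87], [0.0638, 0.0, 0.0001]], [[0.35, -0.36, 3.9], [0.0638, 0.0, 0.0001]], [[0.35, -0.11, 3.91], [0.0638, 0.0, 0.0001]], [[0.35, 0.13, 3.91], [0.0638, 0.0, 0.0001]], [[0.35, 0.38, 3.89], [0.0638, 0.0, 0.0001]], [[0.35, 0.63, 3.86], [0.0638, 0.0, 0.0001]], [[0.35, 0.88, 3.81], [0.0638, 0.0, 0.0001]], [[0.35, 1.12, 3.75], [0.0638, 0.0, 0.0001]], [[0.35, 1.35, 3.67], [0.0638, 0.0, 0.0001]], [[0.35, 1.59, 3.58], [0.0638, 0.0, 0.0001]], [[0.35, 1.81, 3.47], [0.0638, 0.0, 0.0001]]]
```

```bash
python3 - <<'E'
from h import *
plan([.42,.25,.2],np.radians(40))
E
```

```text
d cm [ 28.00042092 -33.29252049  -3.0341358 ] rv [6.36854371e-01 3.94583211e-04 1.65796273e-03]
11 [[[0.28, -2.35, 3.18], [0.0579, 0.0, 0.0002]], [[0.28, -2.16, 3.31], [0.0579, 0.0, 0.0002]], [[0.28, -1.96, 3.43], [0.0579, 0.0, 0.0002]], [[0.28, -1.76, 3.54], [0.0579, 0.0, 0.0002]], [[0.28, -1.55, 3.64], [0.0579, 0.0, 0.0002]], [[0.28, -1.34, 3.72], [0.0579, 0.0, 0.0002]], [[0.28, -1.12, 3.79], [0.0579, 0.0, 0.0002]], [[0.28, -0.9, 3.85], [0.0579, 0.0, 0.0002]], [[0.28, -0.68, 3.9], [0.0579, 0.0, 0.0002]], [[0.28, -0.45, 3.93], [0.0579, 0.0, 0.0002]], [[0.28, -0.22, 3.95], [0.0579, 0.0, 0.0002]]]
```

Request:
{"method": "servo_tool", "body": {"series": [[[0.28, -2.35, 3.18], [0.058, 0, 0]], [[0.28, -2.16, 3.31], [0.058, 0, 0]], [[0.28, -1.96, 3.43], [0.058, 0, 0]], [[0.28, -1.76, 3.54], [0.058, 0, 0]], [[0.28, -1.55, 3.64], [0.058, 0, 0]], [[0.28, -1.34, 3.72], [0.058, 0, 0]], [[0.28, -1.12, 3.79], [0.058, 0, 0]], [[0.28, -0.9, 3.85], [0.058, 0, 0]], [[0.28, -0.68, 3.9], [0.058, 0, 0]], [[0.28, -0.45, 3.93], [0.058, 0, 0]], [[0.28, -0.22, 3.95], [0.058, 0, 0]]]}}

```text
time: 1.02
ee_pos: [0.4197, 0.2369, 0.1925]
ee_rot: [0.301, 0.64, -0.306, 0.637]
contact_force: [-0.3, 2.0, 0.6]
grip_width: 0.0853
```

```bash
python3 - <<'E'
from h import *
rep();plan([.5012,-.2415,.15],np.radians(-7.54))
E
```

```text
t 1.02 p [419.7 236.9 192.5] xax [-0.007 -0.005 -1.   ] yaw 39.11 F [-0.3  2.   0.6] M [ 0.01 -0.06 -0.04] w 85.3 J [ 0.41 -0.16  1.85 -0.    1.46 -0.27]
d cm [  8.1466054  -47.84193518  -4.25077906] rv [0.81422996 0.00329207 0.00790998]
13 [[[0.34, -1.83, 3.25], [0.0626, 0.0003, 0.0006]], [[0.34, -1.63, 3.36], [0.0626, 0.0003, 0.0006]], [[0.34, -1.41, 3.45], [0.0626, 0.0003, 0.0006]], [[0.34, -1.19, 3.54], [0.0626, 0.0003, 0.0006]], [[0.34, -0.97, 3.6], [0.0626, 0.0003, 0.0006]], [[0.33, -0.74, 3.66], [0.0626, 0.0003, 0.0006]], [[0.33, -0.51, 3.7], [0.0626, 0.0003, 0.0006]], [[0.33, -0.28, 3.72], [0.0626, 0.0003, 0.0006]], [[0.33, -0.05, 3.73], [0.0626, 0.0003, 0.0006]], [[0.33, 0.19, 3.73], [0.0626, 0.0003, 0.0006]], [[0.33, 0.42, 3.71], [0.0626, 0.0003, 0.0006]], [[0.33, 0.65, 3.68], [0.0626, 0.0003, 0.0006]], [[0.33, 0.88, 3.63], [0.0626, 0.0003, 0.0006]]]
```

Request:
{"method": "servo_tool", "body": {"series": [[[0.34, -1.83, 3.25], [0.063, 0, 0.001]], [[0.34, -1.63, 3.36], [0.063, 0, 0.001]], [[0.34, -1.41, 3.45], [0.063, 0, 0.001]], [[0.34, -1.19, 3.54], [0.063, 0, 0.001]], [[0.34, -0.97, 3.6], [0.063, 0, 0.001]], [[0.33, -0.74, 3.66], [0.063, 0, 0.001]], [[0.33, -0.51, 3.7], [0.063, 0, 0.001]], [[0.33, -0.28, 3.72], [0.063, 0, 0.001]], [[0.33, -0.05, 3.73], [0.063, 0, 0]], [[0.33, 0.19, 3.73], [0.063, 0, 0]], [[0.33, 0.42, 3.71], [0.063, 0, 0]], [[0.33, 0.65, 3.68], [0.063, 0, 0]]], "hand": 5}}

```text
time: 2.02
ee_pos: [0.4853, -0.2289, 0.1481]
ee_rot: [-0.527, -0.471, 0.528, -0.471]
contact_force: [0.3, 1.3, 0.1]
grip_width: 0.0498
```

```bash
python3 - <<'E'
from h import *
rep();plan([.5012,-.2415,.12],np.radians(-7.54))
E
```

```text
t 2.02 p [ 485.3 -228.9  148.1] xax [-0.001 -0.001 -1.   ] yaw -6.52 F [0.3 1.3 0.1] M [-0.01 -0.03  0.  ] w 49.8 J [-0.54  0.01  1.76 -0.    1.36 -0.42]
d cm [ 1.59260332 -1.26383445 -2.81228541] rv [0.01778382 0.00096749 0.00108864]
1 [[[2.81, 1.73, 1.07], [0.0178, 0.001, 0.0011]]]
```

Request:
{"method": "servo_tool", "body": {"series": [[[2.0, 1.73, 1.07], [0.018, 0.001, 0.001]], [[0.8, 0, 0], [0, 0, 0]], [[0, 0, 0], [0, 0, 0]]]}}

```text
time: 2.27
ee_pos: [0.5002, -0.2506, 0.1173]
ee_rot: [-0.534, -0.462, 0.536, -0.462]
contact_force: [-0.9, 0.1, -0.1]
grip_width: 0.05
```

```bash
python3 - <<'E'
from ov import *
for n in("side","top"):
    p,d=get_image(n); np.savez(f"pics/{n}1.npz",p=p,d=d)
    c=(375,210,80,65) if n=="top" else (235,190,70,100)
    ov(n,p,[],c,8 if n=="top" else 6,f"pics/{n}1.png")
    u=proj(n,read_state()['ee_pos'])[0];print(n,u,(u-c[:2])*(8 if n=="top" else 6))
rep()
E
```

```text
side [263.8611872  239.89999639] [173.16712323 299.39997835]
top [423.50625447 248.45490554] [388.05003579 307.63924429]
t 2.37 p [ 500.5 -249.5  118.7] xax [-0.001 -0.002 -1.   ] yaw -8.24 F [-1.2  0.3  0.5] M [-0.05  0.01 -0.03] w 49.8 J [-0.55  0.1   1.73 -0.    1.31 -0.41]
```

View pics/side1.png

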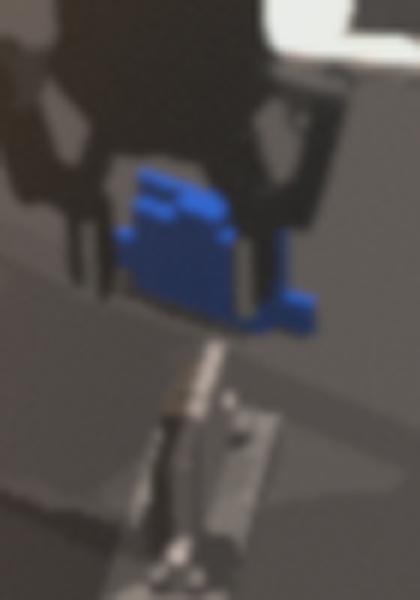

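View pics/top1.png

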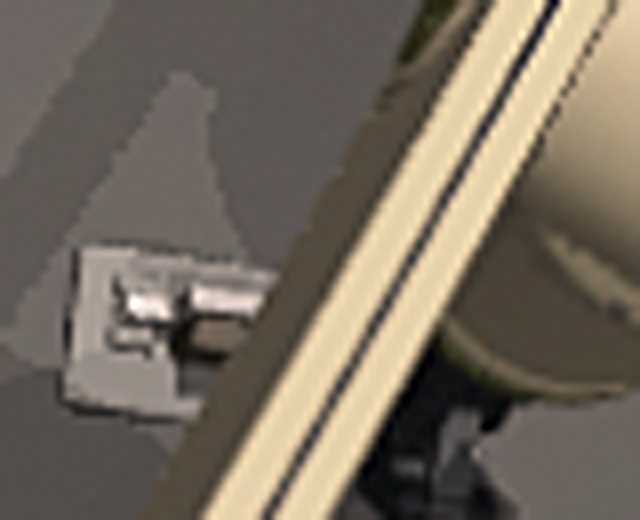

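```bash
python3 - <<'E'
from h import *
rep();plan([.5012,-.2415,.0288],np.radians(-7.54))
E
```

```text
t 2.37 p [ 500.5 -249.5  118.7] xax [-0.001 -0.002 -1.   ] yaw -8.24 F [-1.2  0.3  0.5] M [-0.05  0.01 -0.03] w 49.8 J [-0.55  0.1   1.73 -0.    1.31 -0.41]
d cm [ 0.07076858  0.79984355 -8.99051859] rv [-0.01213315  0.00189398  0.00042557]
3 [[[3.0, -0.01, -0.27], [-0.004, 0.0006, 0.0001]], [[3.0, -0.01, -0.27], [-0.004, 0.0006, 0.0001]], [[3.0, -0.01, -0.27], [-0.004, 0.0006, 0.0001]]]
```

Request:
{"method": "servo_tool", "body": {"series": [[[0.5, 0, -0.5], [-0.008, 0.002, 0]], [[1, -0.04, -0.3], [-0.004, 0, 0]], [[1.5, 0, 0], [0, 0, 0]], [[1.5, 0, 0], [0, 0, 0]], [[0.8, 0, 0], [0, 0, 0]], [[0.3, 0, 0], [0, 0, 0]], [[0, 0, 0], [0, 0, 0]]]}}

```text
time: 2.95
ee_pos: [0.5036, -0.2342, 0.0641]
ee_rot: [0.53, 0.467, -0.528, 0.472]
contact_force: [-0.7, -0.1, -0.1]
grip_width: 0.05
```

```bash
python3 - <<'E'
from h import *
rep();plan([.5012,-.2415,.0288],np.radians(-7.54))
E
```

```text
t 2.95 p [ 503.6 -234.2   64.1] xax [ 0.007 -0.002 -1.   ] yaw -6.81 F [-0.7 -0.1 -0.1] M [-0.04  0.01 -0.  ] w 50.0 J [-0.53  0.15  1.78  0.    1.2  -0.41]
d cm [-0.24428924 -0.73493515 -3.5339627 ] rv [ 0.01272931  0.00142748 -0.00677555]
1 [[[3.53, -0.18, 0.75], [0.0127, 0.0014, -0.0068]]]
```

Request:
{"method": "servo_tool", "body": {"series": [[[0.2, -0.1, 0.3], [0.006, 0.001, -0.004]], [[0.2, 0, 0.1], [0, 0, 0]], [[0.2, 0, 0], [0, 0, 0]], [[0, 0, 0], [0, 0, 0]]]}}

```text
time: 3.28
ee_pos: [0.5033, -0.2382, 0.0599]
ee_rot: [0.531, 0.466, -0.529, 0.47]
contact_force: [0.1, 0.3, 0.6]
grip_width: 0.0499
```

```bash
python3 - <<'E'
from h import *
rep();plan([.5012,-.2415,.0288],np.radians(-7.54))
E
```

```text
t 3.28 p [ 503.3 -238.2   59.9] xax [ 0.005 -0.002 -1.   ] yaw -7.1 F [0.1 0.3 0.6] M [ 0.03 -0.01  0.02] w 49.9 J [-0.53  0.16  1.78  0.    1.19 -0.41]
d cm [-0.20970638 -0.32964902 -3.10529257] rv [ 0.00760355  0.00149259 -0.00511163]
1 [[[3.1, -0.18, 0.35], [0.0076, 0.0015, -0.0051]]]
```

Request:
{"method": "servo_tool", "body": {"series": [[[0.6, -0.12, 0.2], [0.005, 0.001, -0.003]], [[0.8, -0.05, 0.1], [0.002, 0, -0.001]], [[0.8, 0, 0.05], [0, 0, 0]], [[0.4, 0, 0], [0, 0, 0]], [[0.2, 0, 0], [0, 0, 0]], [[0, 0, 0], [0, 0, 0]]]}}

```text
time: 3.78
ee_pos: [0.5013, -0.2427, 0.0293]
ee_rot: [0.532, 0.465, -0.532, 0.466]
contact_force: [0.6, 0.1, -0.0]
grip_width: 0.05
```

```bash
python3 - <<'E'
from h import *
rep();plan([.5012,-.2415,.0288],np.radians(-7.54))
E
```

```text
t 3.78 p [ 501.3 -242.7   29.3] xax [ 0.002 -0.001 -1.   ] yaw -7.61 F [ 0.6  0.1 -0. ] M [-0.01  0.02 -0.05] w 50.0 J [-0.54  0.21  1.79 -0.    1.14 -0.41]
d cm [-0.00526953  0.12143927 -0.04627851] rv [-0.00120241  0.00083894 -0.0016634 ]
1 [[[0.05, -0.02, -0.12], [-0.0012, 0.0008, -0.0017]]]
```

Request:
{"method": "servo_tool", "body": {"series": [[[0, 0, 0], [0, 0, -0.001]], [[0, 0, 0], [0, 0, 0]], [[0, 0, 0], [0, 0, 0]], [[0, 0, 0], [0, 0, 0]], [[0, 0, 0], [0, 0, 0]], [[0, 0, 0], [0, 0, 0]]], "hand": 0, "force": 60}}

```text
time: 4.28
ee_pos: [0.5009, -0.2423, 0.0289]
ee_rot: [-0.532, -0.466, 0.532, -0.466]
contact_force: [0.1, -0.5, -2.4]
grip_width: 0.0154
```

```bash
python3 - <<'E'
from h import *
rep()
E
```

```text
t 4.28 p [ 500.9 -242.3   28.9] xax [-0.001 -0.    -1.   ] yaw -7.6 F [ 0.1 -0.5 -2.4] M [-0.03 -0.02  0.01] w 15.4 J [-0.54  0.21  1.79 -0.    1.14 -0.41]
```

Request:
{"method": "servo_tool", "body": {"series": [[[-0.4, 0, 0], [0, 0, 0]], [[-0.8, 0, 0], [0, 0, 0]], [[-1.2, 0, 0], [0, 0, 0]], [[-2, 0, 0], [0, 0, 0]], [[-3, 0, 0], [0, 0, 0]], [[-3, 0, 0], [0, 0, 0]], [[-1.5, 0, 0], [0, 0, 0]], [[-0.5, 0, 0], [0, 0, 0]], [[0, 0, 0], [0, 0, 0]]]}}

```text
time: 5.03
ee_pos: [0.4997, -0.2415, 0.1639]
ee_rot: [-0.532, -0.466, 0.532, -0.465]
contact_force: [0.5, 0.4, -1.9]
grip_width: 0.0151
```

```bash
python3 - <<'E'
from ov import *
rep()
n="side";p,d=get_image(n); np.savez(f"pics/{n}2.npz",p=p,d=d);ov(n,p,[],(225,150,100,150),4,f"pics/{n}2.png")
E
```

```text
t 5.03 p [ 499.7 -241.5  163.9] xax [-0.001  0.    -1.   ] yaw -7.59 F [ 0.5  0.4 -1.9] M [-0.03 -0.02 -0.04] w 15.1 J [-0.54  0.05  1.7  -0.    1.4  -0.41]
```

View pics/side2.png

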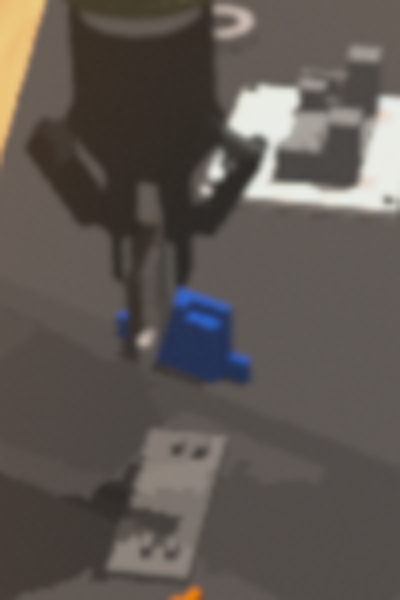

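```bash
python3 - <<'E'
from h import *
plan([.58,.1763,.13],np.radians(-9.2),v=3.6)
E
```

```text
d cm [ 8.03265934 41.77536271 -3.33494912] rv [ 2.81056410e-02 -1.20544137e-05  1.49303952e-03]
12 [[[0.28, 0.2, -3.54], [0.0023, -0.0, 0.0001]], [[0.28, 0.2, -3.54], [0.0023, -0.0, 0.0001]], [[0.28, 0.19, -3.54], [0.0023, -0.0, 0.0001]], [[0.28, 0.18, -3.54], [0.0023, -0.0, 0.0001]], [[0.28, 0.17, -3.54], [0.0023, -0.0, 0.0001]], [[0.28, 0.16, -3.54], [0.0023, -0.0, 0.0001]], [[0.28, 0.15, -3.54], [0.0023, -0.0, 0.0001]], [[0.28, 0.15, -3.54], [0.0023, -0.0, 0.0001]], [[0.28, 0.14, -3.54], [0.0023, -0.0, 0.0001]], [[0.28, 0.13, -3.54], [0.0023, -0.0, 0.0001]], [[0.28, 0.12, -3.54], [0.0023, -0.0, 0.0001]], [[0.28, 0.11, -3.54], [0.0023, -0.0, 0.0001]]]
```

Request:
{"method": "servo_tool", "body": {"series": [[[0, 0.1, -1.5], [0.002, 0, 0]], [[0, 0.2, -3], [0.002, 0, 0]], [[0, 0.2, -3.5], [0.002, 0, 0]], [[0, 0.2, -3.5], [0.002, 0, 0]], [[0, 0.2, -3.5], [0.002, 0, 0]], [[0, 0.2, -3.5], [0.002, 0, 0]], [[0, 0.2, -3.5], [0.002, 0, 0]], [[0, 0.2, -3.5], [0.002, 0, 0]], [[0, 0.2, -3.5], [0.002, 0, 0]], [[0, 0.2, -3], [0.002, 0, 0]], [[0, 0.1, -2], [0.002, 0, 0]], [[0, 0, -1], [0.002, 0, 0]]]}}

```text
time: 6.08
ee_pos: [0.561, 0.115, 0.1433]
ee_rot: [-0.532, -0.464, 0.547, -0.45]
contact_force: [0.2, -0.3, -3.2]
grip_width: 0.0155
```

Request:
{"method": "servo_tool", "body": {"series": [[[0, 0, 0], [0, 0, 0]], [[0, 0, 0], [0, 0, 0]]]}}

```text
time: 6.25
ee_pos: [0.5591, 0.117, 0.1401]
ee_rot: [-0.53, -0.466, 0.547, -0.45]
contact_force: [0.2, 0.3, -3.1]
grip_width: 0.0152
```

```bash
python3 - <<'E'
from h import *
rep();plan([.58,.1763,.13],np.radians(-9.2),v=3.6)
E
```

```text
t 6.25 p [559.1 117.  140.1] xax [-0.033  0.001 -0.999] yaw -9.29 F [ 0.2  0.3 -3.1] M [-0.03 -0.06  0.02] w 15.2 J [0.11 0.14 1.64 0.01 1.39 0.27]
d cm [ 2.08772579  5.92833955 -1.01325409] rv [-0.00148477  0.00412618  0.03287104]
2 [[[0.48, 0.57, -3.1], [-0.0007, 0.0021, 0.0164]], [[0.49, 0.56, -3.09], [-0.0007, 0.0021, 0.0164]]]
```

Request:
{"method": "servo_tool", "body": {"series": [[[0.1, 0.3, -1.5], [0, 0.002, 0.016]], [[0.2, 0.4, -2], [0, 0.002, 0.012]], [[0.1, 0.3, -1.5], [0, 0, 0.005]], [[0, 0.1, -0.6], [0, 0, 0]], [[0, 0, -0.2], [0, 0, 0]], [[0, 0, 0], [0, 0, 0]]]}}

```text
time: 6.75
ee_pos: [0.5783, 0.1666, 0.132]
ee_rot: [-0.538, -0.456, 0.543, -0.456]
contact_force: [0.2, 0.2, -2.0]
grip_width: 0.0152
```

```bash
python3 - <<'E'
from ov import *
rep();plan([.58,.1763,.13],np.radians(-9.2),v=3.6)
for n,c,k in(("side",(255,110,100,110),5),("top",(180,150,125,110),6)):
    p,d=get_image(n); np.savez(f"pics/{n}3.npz",p=p,d=d);ov(n,p,[],c,k,f"pics/{n}3.png")
E
```

```text
t 6.75 p [578.3 166.6 132. ] xax [-0.006 -0.005 -1.   ] yaw -9.65 F [ 0.2  0.2 -2. ] M [ 0.01  0.01 -0.05] w 15.2 J [ 0.2   0.21  1.59 -0.    1.35  0.37]
d cm [ 0.17091406  0.97443384 -0.20089322] rv [-0.00778255  0.00541447  0.00474373]
1 [[[0.2, 0.01, -0.99], [-0.0078, 0.0054, 0.0047]]]
```

View pics/side3.png

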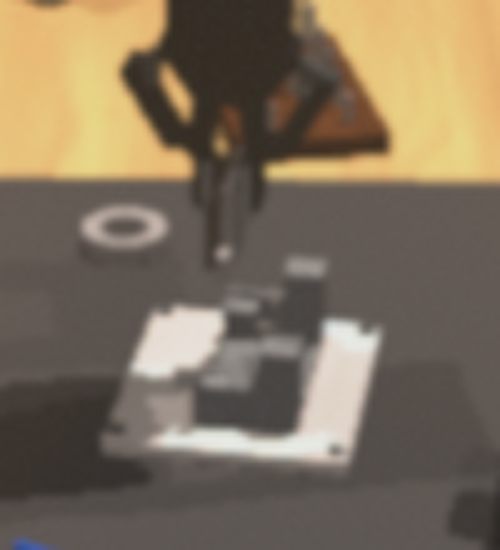

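View pics/top3.png

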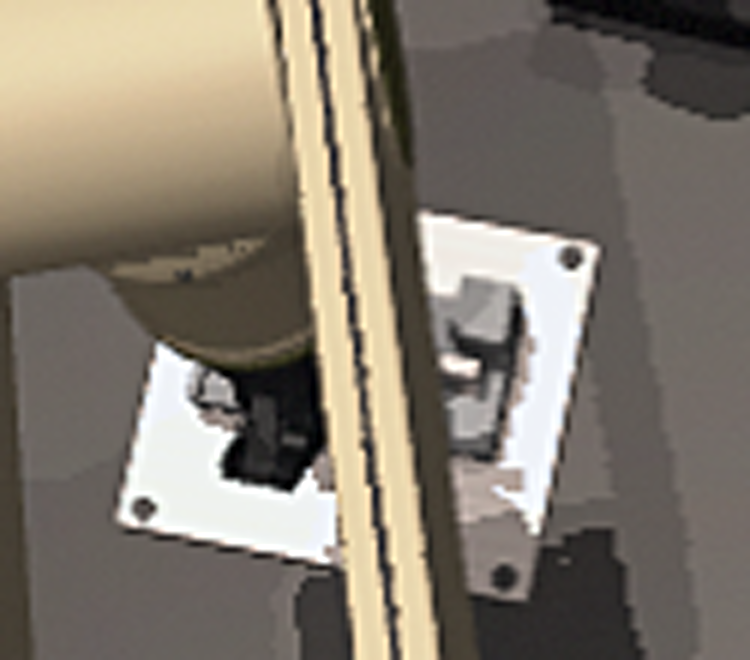

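```bash
cat > m2.py <<'E'
from h import *
P={n:np.load(f"pics/{n}0.npz")['p'] for n in("top","side")}
for n in P:
    for z0 in ((.5012,-.2406),(.5005,-.2425),(.502,-.239)):
      def f(v):
        S=segs(*v,rect(.002,.008,-.038,.038,.063))
        for y in(.038,-.052): S+=segs(*v,rect(.002,.008,y,y+.014,.026),skip=(2,) if y<0 else (0,))
        return S
      v,s=fit(n,P[n],f,[*z0,np.radians(-7.55)],[.002,.002,.01]);print(n,v[:2],np.degrees(v[2]),s)
E
python3 m2.py
```

```text
top [ 0.50063382 -0.24110418] -7.607595116517108 279.35089111328125
top [ 0.50060874 -0.24109129] -7.639420532466143 279.40240478515625
top [ 0.5006085 -0.2411055] -7.639098159570061 279.3387145996094
side [ 0.50000468 -0.24198971] -5.689748283279383 160.5897674560547
side [ 0.50010062 -0.24197255] -5.785988077132041 160.59669494628906
side [ 0.50003694 -0.24197543] -5.764998813206899 160.58377075195312
```

```bash
python3 - <<'E'
from h import *
rep();plan([.5814,.1772,.079],np.radians(-9.2),v=1.5)
E
```

```text
t 6.85 p [578.3 166.1 132.1] xax [-0.005 -0.005 -1.   ] yaw -9.67 F [-0.3 -0.4 -2.4] M [-0.    0.01 -0.04] w 15.4 J [ 0.2   0.21  1.59 -0.    1.35  0.37]
d cm [ 0.30997121  1.10882177 -5.31262677] rv [-0.00825857  0.00550048  0.0045044 ]
4 [[[1.33, 0.04, -0.29], [-0.0021, 0.0014, 0.0011]], [[1.33, 0.03, -0.29], [-0.0021, 0.0014, 0.0011]], [[1.33, 0.03, -0.29], [-0.0021, 0.0014, 0.0011]], [[1.33, 0.03, -0.29], [-0.0021, 0.0014, 0.0011]]]
```

Request:
{"method": "servo_tool", "body": {"series": [[[0.5, 0.05, -0.4], [-0.004, 0.003, 0.002]], [[0.8, 0.05, -0.4], [-0.002, 0.002, 0.002]], [[1.0, 0, -0.2], [0, 0, 0]], [[0.8, 0, 0], [0, 0, 0]], [[0.4, 0, 0], [0, 0, 0]], [[0, 0, 0], [0, 0, 0]], [[0, 0, 0], [0, 0, 0]]]}}

```text
time: 7.43
ee_pos: [0.5802, 0.1743, 0.0922]
ee_rot: [-0.539, -0.458, 0.54, -0.457]
contact_force: [-0.1, -0.7, -2.9]
grip_width: 0.0157
```

```bash
python3 - <<'E'
from h import *
rep();plan([.5814,.1772,.079],np.radians(-9.2),v=1.5)
E
```

```text
t 7.43 p [580.2 174.3  92.2] xax [-0.002 -0.001 -1.   ] yaw -9.41 F [-0.1 -0.7 -2.9] M [-0.02 -0.01 -0.02] w 15.7 J [ 0.21  0.25  1.61 -0.    1.28  0.37]
d cm [ 0.1157306   0.29352056 -1.31522819] rv [-0.00368305  0.00129495  0.00200249]
1 [[[1.31, 0.07, -0.31], [-0.0037, 0.0013, 0.002]]]
```

Request:
{"method": "servo_tool", "body": {"series": [[[0.4, 0.06, -0.2], [-0.004, 0.001, 0.002]], [[0.5, 0, -0.1], [0, 0, 0]], [[0.4, 0, -0.05], [0, 0, 0]], [[0.15, 0, 0], [0, 0, 0]], [[0, 0, 0], [0, 0, 0]], [[0, 0, 0], [0, 0, 0]]]}}

```text
time: 7.93
ee_pos: [0.5818, 0.178, 0.0766]
ee_rot: [0.538, 0.458, -0.538, 0.459]
contact_force: [0.0, -0.8, -3.0]
grip_width: 0.0155
```

```bash
python3 - <<'E'
from ov import *
rep();plan([.5814,.1772,.079],np.radians(-9.2),v=1.5)
n="side";p,d=get_image(n); np.savez(f"pics/{n}4.npz",p=p,d=d);ov(n,p,[],(270,130,70,75),8,f"pics/{n}4.png")
E
```

```text
t 7.93 p [581.8 178.   76.6] xax [ 0.001 -0.    -1.   ] yaw -9.15 F [ 0.  -0.8 -3. ] M [-0.04 -0.    0.03] w 15.5 J [ 0.21  0.27  1.62 -0.    1.25  0.37]
d cm [-0.04348072 -0.08278057  0.24364208] rv [ 8.76022946e-04  1.55911555e-05 -8.37453333e-04]
1 [[[-0.24, -0.03, 0.09], [0.0009, 0.0, -0.0008]]]
```

View pics/side4.png

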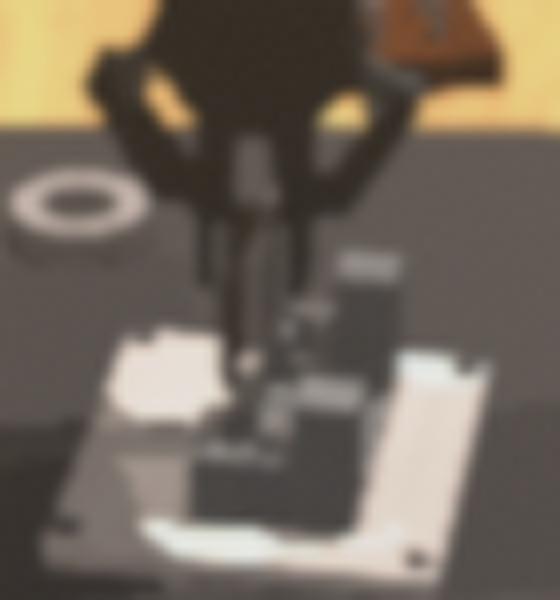

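Request:
{"method": "servo_tool", "body": {"series": [[[-0.2, 0.1, 0.05], [0, 0, 0]], [[0, 0.3, 0], [0, 0, 0]], [[0, 0.3, 0], [0, 0, 0]], [[0, 0.2, 0], [0, 0, 0]], [[0, 0, 0], [0, 0, 0]], [[0, 0, 0], [0, 0, 0]]]}}

```text
time: 8.48
ee_pos: [0.5928, 0.1759, 0.0803]
ee_rot: [0.539, 0.458, -0.537, 0.459]
contact_force: [0.6, 0.6, -2.7]
grip_width: 0.0152
```

```bash
cat >> h.py <<'E'
B=(.5893,.1772,np.radians(-9.25))
def br():
    s=read_state();d=s['ee_pos'][:2]-B[:2];c,q=np.cos(B[2]),np.sin(B[2]);f=s['contact_force']
    print('base-frame TCP x,y mm',np.round(1000*np.array([c*d[0]+q*d[1],-q*d[0]+c*d[1]]),2),'F',np.round([c*f[0]+q*f[1],-q*f[0]+c*f[1],f[2]],1),'pad bottom z',round(s['ee_pos'][2]*1000-20.8,1))
E
python3 - <<'E'
from h import *
rep();br()
E
```

```text
t 8.48 p [592.8 175.9  80.3] xax [ 0.003  0.    -1.   ] yaw -9.16 F [ 0.6  0.6 -2.7] M [-0.02  0.04  0.02] w 15.2 J [ 0.21  0.29  1.59 -0.    1.26  0.37]
base-frame TCP x,y mm [ 3.67 -0.74] F [ 0.5  0.7 -2.7] pad bottom z 59.5
```

Request:
{"method": "servo_tool", "body": {"series": [[[0, 0.1, 0.03], [0, 0, 0]], [[0, 0.1, 0], [0, 0, 0]], [[0, 0, 0], [0, 0, 0]]]}}

```text
time: 8.73
ee_pos: [0.595, 0.1751, 0.0803]
ee_rot: [0.539, 0.458, -0.537, 0.459]
contact_force: [-0.6, 0.5, -3.0]
grip_width: 0.0149
```

```bash
python3 - <<'E'
from h import *
rep();br()
E
```

```text
t 8.73 p [595.  175.1  80.3] xax [ 0.003  0.    -1.   ] yaw -9.17 F [-0.6  0.5 -3. ] M [-0.01  0.02 -0.05] w 14.9 J [ 0.2   0.3   1.58 -0.    1.26  0.36]
base-frame TCP x,y mm [ 5.93 -1.15] F [-0.6  0.4 -3. ] pad bottom z 59.5
```

Request:
{"method": "servo_tool", "body": {"series": [[[0, 0.1, 0], [0, 0, 0]], [[0, 0, 0], [0, 0, 0]]]}}

```text
time: 8.9
ee_pos: [0.5959, 0.175, 0.0802]
ee_rot: [0.539, 0.458, -0.537, 0.459]
contact_force: [-0.4, 0.3, -0.8]
grip_width: 0.0155
```

Request:
{"method": "servo_tool", "body": {"series": [[[0, 0.1, 0], [0, 0, 0]], [[0, 0, 0], [0, 0, 0]]]}}

```text
time: 9.07
ee_pos: [0.5969, 0.1748, 0.0802]
ee_rot: [0.539, 0.458, -0.538, 0.459]
contact_force: [0.1, 0.4, -2.2]
grip_width: 0.0155
```

```bash
python3 - <<'E'
from h import *
rep();br()
E
```

```text
t 9.07 p [596.9 174.8  80.2] xax [ 0.003  0.    -1.   ] yaw -9.17 F [ 0.1  0.4 -2.2] M [-0.06  0.01 -0.03] w 15.5 J [ 0.2   0.3   1.58 -0.    1.26  0.36]
base-frame TCP x,y mm [ 7.9  -1.15] F [ 0.   0.4 -2.2] pad bottom z 59.4
```

Request:
{"method": "servo_tool", "body": {"series": [[[0, 0.08, 0], [0, 0, -0.003]], [[0, 0, 0], [0, 0, 0]]]}}

```text
time: 9.23
ee_pos: [0.5977, 0.1747, 0.0801]
ee_rot: [0.538, 0.459, -0.538, 0.458]
contact_force: [0.7, 0.0, -3.4]
grip_width: 0.015
```

Request:
{"method": "servo_tool", "body": {"series": [[[0, 0.08, 0], [0, 0, 0]], [[0, 0, 0], [0, 0, 0]]]}}

```text
time: 9.4
ee_pos: [0.5986, 0.1746, 0.0801]
ee_rot: [0.538, 0.459, -0.538, 0.458]
contact_force: [0.8, 0.0, -2.4]
grip_width: 0.0152
```

```bash
python3 - <<'E'
from h import *
rep();br()
E
```

```text
t 9.4 p [598.6 174.6  80.1] xax [-0.     0.001 -1.   ] yaw -9.16 F [ 0.8  0.  -2.4] M [ 0.02  0.   -0.02] w 15.2 J [0.2  0.31 1.57 0.   1.27 0.36]
base-frame TCP x,y mm [ 9.58 -1.12] F [ 0.8  0.1 -2.4] pad bottom z 59.3
```

Request:
{"method": "servo_tool", "body": {"series": [[[0, 0.08, 0], [0, 0, 0]], [[0, 0, 0], [0, 0, 0]]]}}

```text
time: 9.57
ee_pos: [0.5989, 0.1745, 0.0799]
ee_rot: [-0.538, -0.459, 0.539, -0.458]
contact_force: [-0.5, 0.4, -2.9]
grip_width: 0.0152
```

Request:
{"method": "servo_tool", "body": {"series": [[[0, 0.06, 0], [0, 0, 0]], [[0, 0, 0], [0, 0, 0]]]}}

```text
time: 9.73
ee_pos: [0.5989, 0.1745, 0.0797]
ee_rot: [-0.538, -0.459, 0.539, -0.457]
contact_force: [-0.2, -0.6, -1.4]
grip_width: 0.0152
```

```bash
python3 - <<'E'
from ov import *
rep();br()
n="side";p,d=get_image(n); np.savez(f"pics/{n}5.npz",p=p,d=d);ov(n,p,[],(270,130,70,75),8,f"pics/{n}5.png")
E
```

```text
t 9.73 p [598.9 174.5  79.7] xax [-0.003  0.001 -1.   ] yaw -9.17 F [-0.2 -0.6 -1.4] M [-0.05  0.09 -0.04] w 15.2 J [0.2  0.31 1.56 0.   1.27 0.36]
base-frame TCP x,y mm [ 9.91 -1.09] F [-0.1 -0.7 -1.4] pad bottom z 58.9
```

View pics/side5.png

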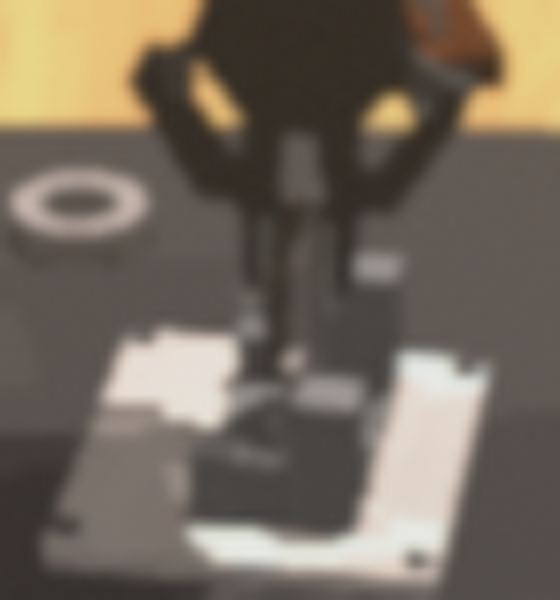

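Request:
{"method": "servo_tool", "body": {"series": [[[0.2, -0.05, 0], [0, 0, 0.003]], [[0.3, 0, 0], [0, 0, 0]], [[0.2, 0, 0], [0, 0, 0]], [[0, 0, 0], [0, 0, 0]]]}}

```text
time: 10.12
ee_pos: [0.5987, 0.1746, 0.0721]
ee_rot: [0.539, 0.458, -0.538, 0.459]
contact_force: [0.6, 0.1, -2.5]
grip_width: 0.0155
```

```bash
python3 - <<'E'
from h import *
rep();br()
E
```

```text
t 10.12 p [598.7 174.6  72.1] xax [ 0.001  0.    -1.   ] yaw -9.16 F [ 0.6  0.1 -2.5] M [-0.04  0.03 -0.01] w 15.5 J [0.2  0.32 1.57 0.   1.25 0.36]
base-frame TCP x,y mm [ 9.66 -1.07] F [ 0.6  0.2 -2.5] pad bottom z 51.3
```

Now in the mouth of the slots with no contact force; continue down in small steps.

Request:
{"method": "servo_tool", "body": {"series": [[[0.2, 0, 0], [0, 0, 0]], [[0.2, 0, 0], [0, 0, 0]], [[0, 0, 0], [0, 0, 0]]]}}

```text
time: 10.37
ee_pos: [0.5987, 0.1745, 0.0675]
ee_rot: [0.539, 0.458, -0.538, 0.459]
contact_force: [0.2, 0.4, -2.7]
grip_width: 0.0155
```

Request:
{"method": "servo_tool", "body": {"series": [[[0.2, 0, 0], [0, 0, 0]], [[0.2, 0, 0], [0, 0, 0]]]}}

```text
time: 10.53
ee_pos: [0.5989, 0.1746, 0.0638]
ee_rot: [0.539, 0.458, -0.538, 0.459]
contact_force: [-3.1, 0.2, 2.5]
grip_width: 0.0151
```

```bash
python3 - <<'E'
from h import *
rep();br()
E
```

```text
t 10.53 p [598.9 174.6  63.8] xax [ 0.002  0.    -1.   ] yaw -9.17 F [-3.1  0.2  2.5] M [ 0.08  0.6  -0.12] w 15.1 J [0.2  0.33 1.58 0.   1.24 0.36]
base-frame TCP x,y mm [ 9.93 -0.99] F [-3.1 -0.3  2.5] pad bottom z 43.0
```

Request:
{"method": "servo_tool", "body": {"series": [[[0.2, 0, 0], [0, 0, 0]], [[0.2, 0, 0], [0, 0, 0]]]}}

```text
time: 10.7
ee_pos: [0.5991, 0.1749, 0.0608]
ee_rot: [0.539, 0.458, -0.538, 0.459]
contact_force: [-5.3, 0.7, 6.2]
grip_width: 0.0153
```

Request:
{"method": "servo_tool", "body": {"series": [[[0.25, 0, 0], [0, 0, 0]], [[0.25, 0, 0], [0, 0, 0]]]}}

```text
time: 10.87
ee_pos: [0.5991, 0.1754, 0.0576]
ee_rot: [0.539, 0.458, -0.538, 0.458]
contact_force: [-5.7, 0.2, 6.4]
grip_width: 0.0151
```

```bash
python3 - <<'E'
from h import *
rep();br()
E
```

```text
t 10.87 p [599.1 175.4  57.6] xax [ 0.002  0.002 -1.   ] yaw -9.18 F [-5.7  0.2  6.4] M [-0.03  1.   -0.14] w 15.1 J [0.2  0.33 1.58 0.   1.23 0.36]
base-frame TCP x,y mm [10.   -0.15] F [-5.7 -0.7  6.4] pad bottom z 36.8
```

Request:
{"method": "servo_tool", "body": {"series": [[[0.3, -0.03, 0], [0, 0, 0]], [[0.3, 0, 0], [0, 0, 0]]]}}

```text
time: 11.03
ee_pos: [0.5992, 0.1759, 0.0532]
ee_rot: [0.54, 0.458, -0.537, 0.458]
contact_force: [-6.4, 0.2, 6.9]
grip_width: 0.0152
```

Request:
{"method": "servo_tool", "body": {"series": [[[0.3, -0.02, 0], [0, 0, 0]], [[0.3, 0, 0], [0, 0, 0]]]}}

```text
time: 11.2
ee_pos: [0.5993, 0.1765, 0.0488]
ee_rot: [0.54, 0.458, -0.537, 0.458]
contact_force: [-6.2, 0.0, 6.7]
grip_width: 0.0158
```

```bash
python3 - <<'E'
from h import *
rep();br()
E
```

```text
t 11.2 p [599.3 176.5  48.8] xax [ 0.003  0.003 -1.   ] yaw -9.17 F [-6.2  0.   6.7] M [ 0.04  1.13 -0.16] w 15.8 J [0.2  0.34 1.59 0.   1.21 0.36]
base-frame TCP x,y mm [10.    0.87] F [-6.1 -1.   6.7] pad bottom z 28.0
```

```bash
python3 - <<'E'
from h import *
s=read_state();plan(s['ee_pos'],np.radians(-9.25))
E
```

```text
d cm [0. 0. 0.] rv [ 0.00145745 -0.00332377 -0.00297231]
1 [[[0.0, 0.0, 0.0], [0.0015, -0.0033, -0.003]]]
```

Request:
{"method": "servo_tool", "body": {"series": [[[0.2, -0.02, 0.08], [0.001, -0.003, -0.003]], [[0.2, 0, 0.04], [0, 0, 0]]]}}

```text
time: 11.37
ee_pos: [0.5993, 0.1762, 0.0462]
ee_rot: [0.539, 0.458, -0.538, 0.458]
contact_force: [-7.0, 0.8, 7.0]
grip_width: 0.0155
```

```bash
python3 - <<'E'
from h import *
rep();br()
E
```

```text
t 11.37 p [599.3 176.2  46.2] xax [ 0.001  0.002 -1.   ] yaw -9.22 F [-7.   0.8  7. ] M [ 0.1   1.14 -0.12] w 15.5 J [0.2  0.35 1.58 0.   1.21 0.36]
base-frame TCP x,y mm [10.01  0.66] F [-7.  -0.3  7. ] pad bottom z 25.4
```

Request:
{"method": "servo_tool", "body": {"series": [[[0.25, -0.02, 0.06], [0, -0.002, 0]], [[0.2, 0, 0.04], [0, 0, 0]]]}}

```text
time: 11.53
ee_pos: [0.5993, 0.1762, 0.0433]
ee_rot: [0.539, 0.458, -0.538, 0.458]
contact_force: [-5.4, 0.6, 7.5]
grip_width: 0.0152
```

Request:
{"method": "servo_tool", "body": {"series": [[[0.2, 0, 0.04], [0, 0, 0]], [[0.15, 0, 0], [0, 0, 0]]]}}

```text
time: 11.7
ee_pos: [0.5992, 0.1764, 0.0411]
ee_rot: [0.539, 0.458, -0.538, 0.458]
contact_force: [-4.9, -1.1, 5.4]
grip_width: 0.0151
```

```bash
python3 - <<'E'
from h import *
rep();br()
E
```

```text
t 11.7 p [599.2 176.4  41.1] xax [ 0.002  0.002 -1.   ] yaw -9.19 F [-4.9 -1.1  5.4] M [-0.18  0.97 -0.18] w 15.1 J [0.2  0.36 1.59 0.   1.2  0.36]
base-frame TCP x,y mm [9.96 0.76] F [-4.7 -1.9  5.4] pad bottom z 20.3
```

Request:
{"method": "servo_tool", "body": {"series": [[[0.15, 0, 0.02], [0, 0, 0]], [[0.15, 0, 0], [0, 0, 0]]]}}

```text
time: 11.87
ee_pos: [0.5994, 0.1765, 0.0407]
ee_rot: [0.539, 0.458, -0.538, 0.458]
contact_force: [-10.6, -2.6, 17.4]
grip_width: 0.0153
```

Request:
{"method": "servo_tool", "body": {"series": [[[0.15, 0, 0], [0, 0, 0]], [[0.15, 0, 0], [0, 0, 0]]]}}

```text
time: 12.03
ee_pos: [0.5993, 0.1765, 0.0408]
ee_rot: [0.539, 0.459, -0.538, 0.458]
contact_force: [-9.3, -1.2, 12.1]
grip_width: 0.0151
```

```bash
python3 - <<'E'
from h import *
rep();br()
E
```

```text
t 12.03 p [599.3 176.5  40.8] xax [ 0.001  0.001 -1.   ] yaw -9.17 F [-9.3 -1.2 12.1] M [-0.29  1.62 -0.14] w 15.1 J [0.2  0.36 1.59 0.   1.2  0.36]
base-frame TCP x,y mm [10.03  0.88] F [-9.  -2.6 12.1] pad bottom z 20.0
```

Request:
{"method": "servo_tool", "body": {"series": [[[0.02, -0.03, 0.02], [0, 0, 0]], [[0.02, -0.03, 0.02], [0, 0, 0]], [[0.02, 0, 0], [0, 0, 0]]]}}

```text
time: 12.28
ee_pos: [0.5993, 0.1764, 0.0409]
ee_rot: [0.54, 0.458, -0.537, 0.459]
contact_force: [-3.4, 0.6, 4.0]
grip_width: 0.0156
```

```bash
python3 - <<'E'
from h import *
rep();br()
E
```

```text
t 12.28 p [599.3 176.4  40.9] xax [ 0.003  0.002 -1.   ] yaw -9.18 F [-3.4  0.6  4. ] M [-0.09  0.77 -0.16] w 15.6 J [0.2  0.35 1.59 0.   1.2  0.36]
base-frame TCP x,y mm [9.99 0.83] F [-3.5  0.1  4. ] pad bottom z 20.1
```

Request:
{"method": "servo_tool", "body": {"series": [[[0.08, 0, 0], [0, -0.002, -0.003]], [[0.08, 0, 0], [0, 0, 0]], [[0.08, 0, 0], [0, 0, 0]]]}}

```text
time: 12.53
ee_pos: [0.5993, 0.1764, 0.0408]
ee_rot: [-0.538, -0.459, 0.539, -0.458]
contact_force: [-5.9, -1.5, 8.5]
grip_width: 0.0155
```

Request:
{"method": "servo_tool", "body": {"series": [[[0.02, 0, 0], [0, 0, 0]], [[0, 0, 0], [0, 0, 0]], [[0, 0, 0], [0, 0, 0]], [[0, 0, 0], [0, 0, 0]], [[0, 0, 0], [0, 0, 0]]], "hand": 4}}

```text
time: 12.95
ee_pos: [0.601, 0.1763, 0.0409]
ee_rot: [0.539, 0.458, -0.538, 0.459]
contact_force: [-0.1, 0.1, -0.5]
grip_width: 0.0398
```

```bash
python3 - <<'E'
from h import *
rep();br()
E
```

```text
t 12.95 p [601.  176.3  40.9] xax [ 0.002  0.    -1.   ] yaw -9.16 F [-0.1  0.1 -0.5] M [-0.03 -0.07  0.02] w 39.8 J [ 0.2   0.36  1.58 -0.    1.2   0.36]
base-frame TCP x,y mm [11.74  0.97] F [-0.1  0.1 -0.5] pad bottom z 20.1
```

Request:
{"method": "servo_tool", "body": {"series": [[[-0.3, -0.1, 0], [0, 0, 0]], [[-0.8, 0, 0], [0, 0, 0]], [[-1.5, 0, 0], [0, 0, 0]], [[-2.5, 0, 0], [0, 0, 0]], [[-3, 0, 0], [0, 0, 0]], [[-3, 0, 0], [0, 0, 0]], [[-3, 0, 0], [0, 0, 0]], [[-3, 0, 0], [0, 0, 0]], [[-1.5, 0, 0], [0, 0, 0]], [[0, 0, 0], [0, 0, 0]]]}}

```text
time: 13.78
ee_pos: [0.5972, 0.1759, 0.2377]
ee_rot: [-0.538, -0.459, 0.539, -0.458]
contact_force: [-0.1, 0.3, 1.7]
grip_width: 0.0402
```

Request:
{"method": "servo_tool", "body": {"series": [[[0, -0.5, 1.5], [0, 0, 0]], [[0, -1, 3], [0, 0, 0]], [[0, -1, 3.5], [0, 0, 0]], [[0, -1, 3.5], [0, 0, 0]], [[0, -1, 3.5], [0, 0, 0]], [[0, -1, 3.5], [0, 0, 0]], [[0, -0.5, 2], [0, 0, 0]], [[0, 0, 1], [0, 0, 0]], [[0, 0, 0], [0, 0, 0]], [[0, 0, 0], [0, 0, 0]]]}}

```text
time: 14.62
ee_pos: [0.4981, -0.0323, 0.2327]
ee_rot: [0.538, 0.46, -0.538, 0.459]
contact_force: [0.7, 0.3, 0.3]
grip_width: 0.04
```

```bash
python3 - <<'E'
from ov import *
rep()
b=(.5893,.1772,np.radians(-9.25))
for n,c,k in(("side",(270,140,70,70),8),("top",(195,170,95,85),8)):
    p,d=get_image(n); np.savez(f"pics/{n}6.npz",p=p,d=d);ov(n,p,[],c,k,f"pics/{n}6.png");cv2.imwrite(f"pics/{n}6f.png",p)
    C=cloud(n,d)
    def f(v):
        S=segs(*v,rect(.002,.008,-.038,.038,.075))
        return S
    for y in(.177,.179):
        v,s=fit(n,p,f,[.598,y,b[2]],[.002,.002,.01]);dx=v[:2]-b[:2];print(n,v[:2],np.degrees(v[2]),s,'base fr',np.cos(b[2])*dx[0]+np.sin(b[2])*dx[1],-np.sin(b[2])*dx[0]+np.cos(b[2])*dx[1])
E
```

```text
t 14.62 p [498.1 -32.3 232.7] xax [-0.001  0.001 -1.   ] yaw -8.97 F [0.7 0.3 0.3] M [ 0.03 -0.01 -0.01] w 40.0 J [-0.17 -0.14  1.76  0.    1.53 -0.01]
side [0.5990146 0.1751535] -7.920422662214985 145.69898986816406 base fr 0.009917238573302544 -0.00045833723137237033
side [0.59900845 0.175276  ] -8.319664893335688 145.70574951171875 base fr 0.009891474216868703 -0.0003384195309921686
top [0.59860125 0.18022753] -9.914474769053953 355.07818603515625 base fr 0.008693651060711282 0.004483271088851697
top [0.59855295 0.18017951] -9.840371345605242 355.1083984375 base fr 0.00865369262849412 0.0044281121399856625
```

View pics/side6.png

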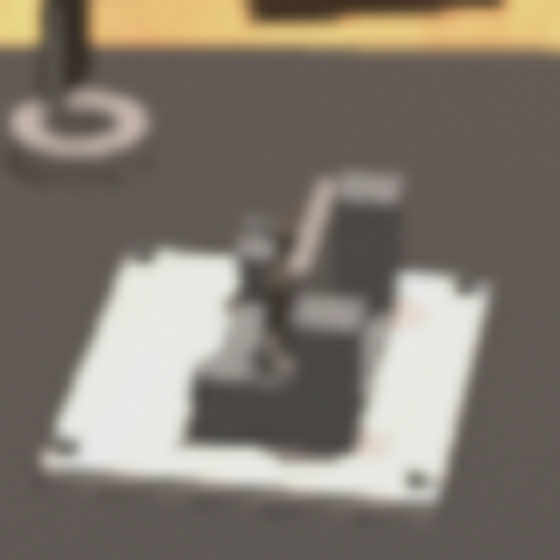

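View pics/top6.png

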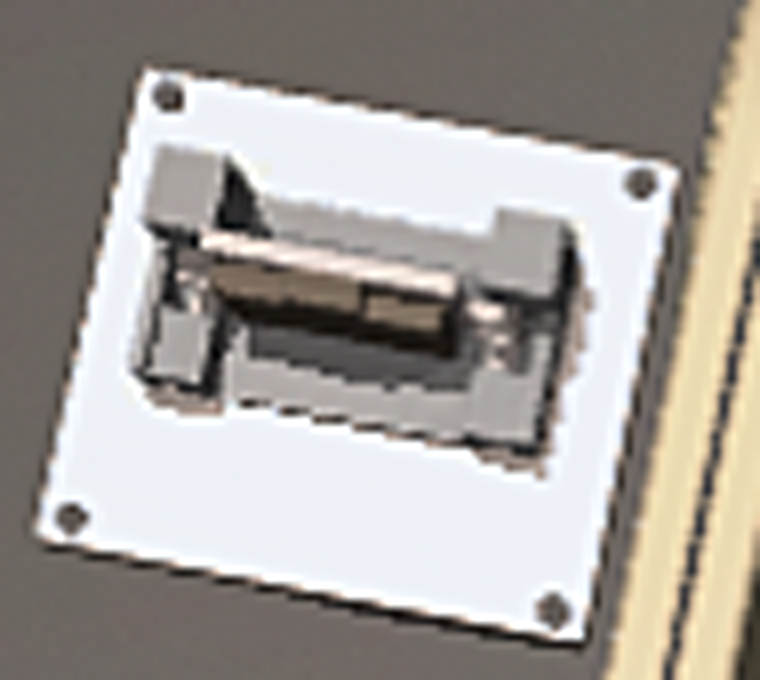

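```bash
python3 - <<'E'
from ov import *
p=np.load("pics/top6.npz")['p'];n="top"
b,s=fit(n,p,lambda v:segs(*v,rect(-.075,.075,-.085,.085,.012)),[.589,.177,np.radians(-9.25)],[.004,.004,.03]);print(b,s)
c,q=np.cos(b[2]),np.sin(b[2]);at=lambda x,y:(b[0]+c*x-q*y,b[1]+q*x+c*y,b[2])
w=lambda u:sum([segs(*at(*u),rect(-.008,.016,y,y+.022,.068)) for y in(.04,-.062)],[])
u,s=fit(n,p,w,[.0247,0],[.003,.002]);print('wall',u,s)
pf=lambda u:segs(*at(*u),rect(.002,.008,-.038,.038,.075))
v,s=fit(n,p,pf,[.009,.002],[.002,.002]);print('pad fixed yaw',v,s)
g=grad(p)
for y in np.arange(-.002,.0071,.001): print(round(y*1000), [round(-0+score(n,g,[segs(*at(x,y),rect(.002,.008,-.038,.038,.075))[i] for i in(0,2)])) for x in(.008,.0087,.0095)])
q_=[]
for y,col in((.002,(0,255,0)),(v[1],(0,0,255))):
    for R in(rect(.002,.008,-.038,.038,.075),rect(.002,.008,.038,.052,.038),rect(.002,.008,-.052,-.038,.038)): q_.append((fr(*at(v[0],y),R),col))
for y in(.04,-.062): q_.append((fr(*at(*u),rect(-.008,.016,y,y+.022,.068)),(255,0,0)))
ov(n,p,q_,(210,185,65,55),12,"pics/o6.png")
E
```

```text
[ 0.58927215  0.17719922 -0.16137286] 489.7064514160156
wall [ 0.02485729 -0.00027456] 281.25384521484375
pad fixed yaw [0.00875847 0.00428985] 352.671630859375
-2 [248, 240, 239]
-1 [248, 236, 233]
0 [244, 233, 227]
1 [265, 258, 248]
2 [310, 302, 284]
3 [343, 331, 304]
4 [361, 351, 324]
5 [346, 341, 321]
6 [303, 300, 288]
7 [269, 267, 261]
```

View pics/o6.png

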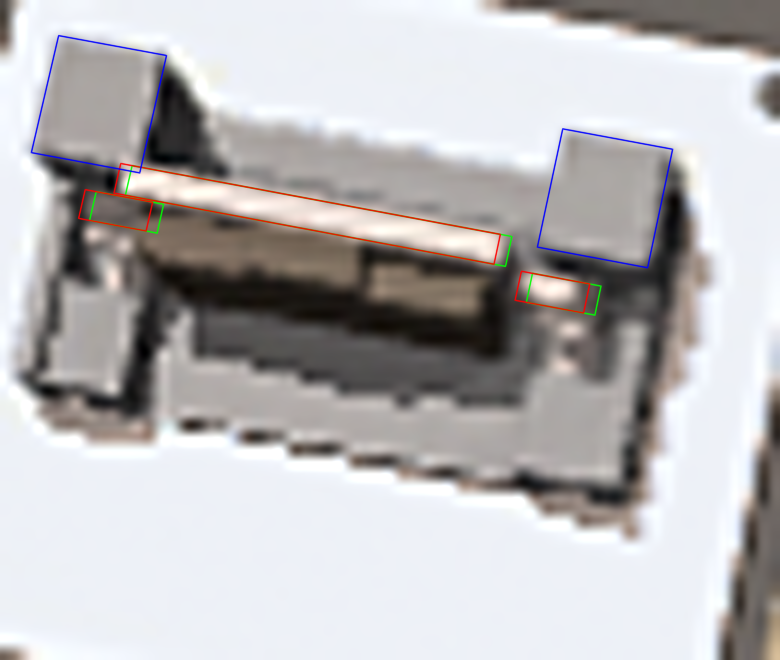

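```bash
python3 - <<'E'
from ov import *
b=[ 0.58927215,0.17719922,-0.16137286]
c,q=np.cos(b[2]),np.sin(b[2]);at=lambda x,y:(b[0]+c*x-q*y,b[1]+q*x+c*y,b[2])
def prof(im,pose,z,ys,xx=.005):
    X=fr(*pose,np.c_[np.full(len(ys),xx),ys,np.full(len(ys),z)]);u=proj("top",X).astype(np.float32)
    return cv2.remap(im.astype(np.float32).mean(2),u[:,0].copy(),u[:,1].copy(),cv2.INTER_LINEAR)
def edges(im,pose,z):
    ys=np.arange(-.05,.0501,.0005);f=prof(im,pose,z,ys);h=(np.median(f[80:120])+ 110)/2
    m=ys[f>h];return m.min()*1e3,m.max()*1e3
p6=np.load("pics/top6.npz")['p'];p0=np.load("pics/top0.npz")['p']
print('now',edges(p6,at(.0087,0),.075));ys=np.arange(-.052,.0521,.002)
f=prof(p6,at(.0087,0),.075,ys);print(np.c_[ys[:12]*1e3,f[:12]].round().tolist(),np.c_[ys[-12:]*1e3,f[-12:]].round().tolist())
P0=(.5006,-.2411,np.radians(-7.6));print('stand',edges(p0,P0,.063));f=prof(p0,P0,.063,ys);print(np.c_[ys[:12]*1e3,f[:12]].round().tolist(),np.c_[ys[-12:]*1e3,f[-12:]].round().tolist())
for n in("top","side"):
    C=cloud(n,np.load(f"pics/{n}6.npz")['d']);D=C[...,:2]-b[:2];bx=c*D[...,0]+q*D[...,1];by=-q*D[...,0]+c*D[...,1]
    m=(abs(by)<.036)&(bx>.008)&(bx<.02)&(C[...,2]>.06);print(n,'z top',np.sort(C[...,2][m])[-25:].round(4))
    for s0 in(1,-1):
        m=(by*s0>.04)&(by*s0<.06)&(bx>.02)&(bx<.045);print(' wall top',np.median(C[...,2][m]))
E
```

```text
Traceback (most recent call last):
IndexError: too many indices for array: array is 1-dimensional, but 2 were indexed
```

```bash
python3 - <<'E'
from ov import *
b=[ 0.58927215,0.17719922,-0.16137286]
c,q=np.cos(b[2]),np.sin(b[2]);at=lambda x,y:(b[0]+c*x-q*y,b[1]+q*x+c*y,b[2])
def prof(im,pose,z,ys,xx=.005):
    X=fr(*pose,np.c_[np.full(len(ys),xx),ys,np.full(len(ys),z)]);u=proj("top",X).astype(np.float32)
    return cv2.remap(im.astype(np.float32).mean(2),u[:,0].copy(),u[:,1].copy(),cv2.INTER_LINEAR).ravel()
p6=np.load("pics/top6.npz")['p'];p0=np.load("pics/top0.npz")['p']
ys=np.arange(-.052,.0521,.002)
P0=(.5006,-.2411,np.radians(-7.6))
for nm,im,P,z in(('now',p6,at(.0087,0),.075),('stand',p0,P0,.063)):
    f=prof(im,P,z,ys);print(nm,np.c_[ys[:12]*1e3,f[:12]].round().astype(int).tolist(),np.c_[ys[-12:]*1e3,f[-12:]].round().astype(int).tolist())
for n in("top","side"):
    C=cloud(n,np.load(f"pics/{n}6.npz")['d']);D=C[...,:2]-b[:2];bx=c*D[...,0]+q*D[...,1];by=-q*D[...,0]+c*D[...,1]
    m=(abs(by)<.036)&(bx>.008)&(bx<.02)&(C[...,2]>.06);print(n,'z top',np.sort(C[...,2][m])[-25:].round(4))
    for s0 in(1,-1):
        m=(by*s0>.04)&(by*s0<.06)&(bx>.02)&(bx<.045);print(' wall top',np.median(C[...,2][m]))
E
```

```text
now [[-52, 51], [-50, 50], [-48, 45], [-46, 50], [-44, 66], [-42, 97], [-40, 117], [-38, 112], [-36, 102], [-34, 193], [-32, 228], [-30, 238]] [[30, 224], [32, 226], [34, 234], [36, 235], [38, 237], [40, 224], [42, 106], [44, 46], [46, 54], [48, 45], [50, 52], [52, 45]]
stand [[-52, 102], [-50, 168], [-48, 159], [-46, 151], [-44, 150], [-42, 155], [-40, 163], [-38, 168], [-36, 214], [-34, 226], [-32, 231], [-30, 228]] [[30, 231], [32, 228], [34, 228], [36, 234], [38, 227], [40, 96], [42, 96], [44, 126], [46, 144], [48, 161], [50, 159], [52, 158]]
top z top [0.077  0.077  0.077  0.0772 0.0777 0.0778 0.0778 0.078  0.078  0.0781
 0.0782 0.0784 0.0785 0.0787 0.0787 0.0788 0.0788 0.0791 0.0792 0.0792
 0.0794 0.0794 0.0808 0.081  0.0814]
 wall top 0.06773507908753465
 wall top 0.06802961521317463
side z top [0.0735 0.0736 0.0737 0.0738 0.0741 0.0742 0.0743 0.0745 0.0746 0.0747
 0.0747 0.0749 0.075  0.075  0.0751 0.0756 0.0758 0.0758 0.0759 0.0761
 0.0761 0.0762 0.0764 0.0765 0.0781]
 wall top 0.055937552401101244
 wall top 0.056809718853901306
```

```bash
python3 - <<'E'
from h import *
plan([.5988,.1764,.18],np.radians(-9.2),v=3)
E
```

```text
d cm [10.03093925 20.78786618 -5.2805976 ] rv [ 0.00561185 -0.00100868  0.00122074]
8 [[[0.66, 0.84, -2.76], [0.0007, -0.0001, 0.0002]], [[0.66, 0.84, -2.76], [0.0007, -0.0001, 0.0002]], [[0.66, 0.83, -2.76], [0.0007, -0.0001, 0.0002]], [[0.66, 0.83, -2.76], [0.0007, -0.0001, 0.0002]], [[0.66, 0.83, -2.76], [0.0007, -0.0001, 0.0002]], [[0.66, 0.83, -2.76], [0.0007, -0.0001, 0.0002]], [[0.66, 0.83, -2.76], [0.0007, -0.0001, 0.0002]], [[0.66, 0.82, -2.76], [0.0007, -0.0001, 0.0002]]]
```

Request:
{"method": "servo_tool", "body": {"series": [[[0, 0.5, -1.5], [0.001, 0, 0]], [[0, 0.9, -3], [0.001, 0, 0]], [[0, 0.9, -3.2], [0.001, 0, 0]], [[0, 0.9, -3.2], [0.001, 0, 0]], [[0, 0.9, -3], [0.001, 0, 0]], [[0, 0.9, -2.5], [0.001, 0, 0]], [[0, 0.6, -1.5], [0, 0, 0]], [[0, 0.2, -0.7], [0, 0, 0]], [[0, 0, 0], [0, 0, 0]], [[0, 0, 0], [0, 0, 0]]]}}

```text
time: 15.55
ee_pos: [0.5891, 0.1662, 0.2294]
ee_rot: [-0.535, -0.464, 0.536, -0.46]
contact_force: [-0.0, -0.2, -0.0]
grip_width: 0.04
```

```bash
python3 - <<'E'
from h import *
rep();br();plan([.5988,.1764,.11],np.radians(-9.2),v=3)
E
```

```text
t 15.55 p [589.1 166.2 229.4] xax [-0.003  0.003 -1.   ] yaw -8.42 F [-0.  -0.2 -0. ] M [ 0.01  0.02 -0.03] w 40.0 J [0.19 0.17 1.45 0.   1.53 0.34]
base-frame TCP x,y mm [  1.53 -10.92] F [ 0.  -0.2 -0. ] pad bottom z 208.6
d cm [  0.9746784    1.02267366 -11.9412644 ] rv [ 0.01357103 -0.00265911  0.00394111]
5 [[[2.39, 0.17, -0.22], [0.0027, -0.0005, 0.0008]], [[2.39, 0.17, -0.23], [0.0027, -0.0005, 0.0008]], [[2.39, 0.17, -0.23], [0.0027, -0.0005, 0.0008]], [[2.39, 0.16, -0.23], [0.0027, -0.0005, 0.0008]], [[2.39, 0.16, -0.23], [0.0027, -0.0005, 0.0008]]]
```

Request:
{"method": "servo_tool", "body": {"series": [[[1, 0.2, -0.3], [0.005, -0.001, 0.002]], [[2, 0.3, -0.4], [0.005, -0.001, 0.002]], [[2.5, 0.2, -0.2], [0.003, 0, 0]], [[2.5, 0.1, -0.1], [0, 0, 0]], [[1.5, 0, 0], [0, 0, 0]], [[0.7, 0, 0], [0, 0, 0]], [[0, 0, 0], [0, 0, 0]], [[0, 0, 0], [0, 0, 0]]]}}

```text
time: 16.22
ee_pos: [0.5979, 0.1693, 0.1218]
ee_rot: [0.541, 0.455, -0.54, 0.457]
contact_force: [0.3, -0.4, 0.8]
grip_width: 0.0401
```

```bash
python3 - <<'E'
from h import *
rep();br();plan([.599,.1764,.041],np.radians(-9.2),v=3)
E
```

```text
t 16.22 p [597.9 169.3 121.8] xax [ 0.003 -0.001 -1.   ] yaw -9.68 F [ 0.3 -0.4  0.8] M [-0.   -0.03 -0.04] w 40.1 J [ 0.19  0.26  1.55 -0.    1.33  0.36]
base-frame TCP x,y mm [ 9.79 -6.46] F [ 0.4 -0.4  0.8] pad bottom z 101.0
d cm [ 0.10782721  0.71478265 -8.08094891] rv [-0.0082937   0.00063105 -0.00264666]
3 [[[2.69, -0.01, -0.24], [-0.0028, 0.0002, -0.0009]], [[2.69, -0.01, -0.24], [-0.0028, 0.0002, -0.0009]], [[2.69, -0.01, -0.24], [-0.0028, 0.0002, -0.0009]]]
```

Request:
{"method": "servo_tool", "body": {"series": [[[0.8, 0, -0.3], [-0.004, 0.001, -0.002]], [[1.2, 0, -0.25], [-0.003, 0, -0.001]], [[1.5, 0, -0.1], [0, 0, 0]], [[1.5, 0, 0], [0, 0, 0]], [[1.2, 0, 0], [0, 0, 0]], [[0.6, 0, 0], [0, 0, 0]], [[0.3, 0, 0], [0, 0, 0]], [[0, 0, 0], [0, 0, 0]], [[0, 0, 0], [0, 0, 0]]]}}

```text
time: 16.97
ee_pos: [0.6041, 0.177, 0.0516]
ee_rot: [0.542, 0.456, -0.535, 0.46]
contact_force: [0.3, -0.3, 0.2]
grip_width: 0.0398
```

```bash
python3 - <<'E'
from h import *
rep();br();plan([.599,.1764,.041],np.radians(-9.2),v=3)
E
```

```text
t 16.97 p [604.1 177.   51.6] xax [ 0.01   0.003 -1.   ] yaw -9.27 F [ 0.3 -0.3  0.2] M [ 0.01  0.   -0.01] w 39.8 J [0.2  0.35 1.58 0.   1.21 0.36]
base-frame TCP x,y mm [14.61  2.18] F [ 0.3 -0.2  0.2] pad bottom z 30.8
d cm [-0.50686393 -0.06048031 -1.0592212 ] rv [-0.00120028 -0.00459803 -0.0097147 ]
1 [[[1.05, -0.5, 0.15], [-0.0012, -0.0046, -0.0097]]]
```

Request:
{"method": "servo_tool", "body": {"series": [[[0.2, -0.2, 0.06], [-0.001, -0.003, -0.006]], [[0.4, -0.2, 0.06], [0, -0.002, -0.004]], [[0.4, -0.1, 0], [0, 0, 0]], [[0.1, 0, 0], [0, 0, 0]], [[0, 0, 0], [0, 0, 0]]]}}

```text
time: 17.38
ee_pos: [0.6004, 0.177, 0.0424]
ee_rot: [0.539, 0.458, -0.538, 0.459]
contact_force: [0.0, 0.6, -0.4]
grip_width: 0.0401
```

```bash
python3 - <<'E'
from h import *
rep();br();plan([.599,.1764,.041],np.radians(-9.2),v=3)
E
```

```text
t 17.38 p [600.4 177.   42.4] xax [ 0.003  0.    -1.   ] yaw -9.2 F [ 0.   0.6 -0.4] M [-0.01  0.03  0.01] w 40.1 J [ 0.21  0.36  1.58 -0.    1.2   0.37]
base-frame TCP x,y mm [11.    1.62] F [-0.1  0.6 -0.4] pad bottom z 21.6
d cm [-0.14188871 -0.0627582  -0.1427986 ] rv [-5.01197221e-05 -6.45631162e-04 -2.80139213e-03]
1 [[[0.14, -0.13, 0.08], [-0.0001, -0.0006, -0.0028]]]
```

Request:
{"method": "servo_tool", "body": {"series": [[[0.08, -0.14, 0], [0, -0.001, -0.003]], [[0, 0, 0], [0, 0, 0]]]}}

```text
time: 17.55
ee_pos: [0.599, 0.1773, 0.0416]
ee_rot: [-0.538, -0.458, 0.539, -0.458]
contact_force: [-0.6, -0.8, 0.3]
grip_width: 0.0397
```

Request:
{"method": "servo_tool", "body": {"series": [[[0, 0, 0], [0, 0, 0]], [[0, 0, 0], [0, 0, 0]], [[0, 0, 0], [0, 0, 0]], [[0, 0, 0], [0, 0, 0]], [[0, 0, 0], [0, 0, 0]]], "hand": 0, "force": 40}}

```text
time: 17.97
ee_pos: [0.5994, 0.1773, 0.042]
ee_rot: [0.539, 0.458, -0.538, 0.458]
contact_force: [0.8, 0.2, -0.9]
grip_width: 0.0154
```

```bash
python3 - <<'E'
from h import *
rep();br()
E
```

```text
t 17.97 p [599.4 177.3  42. ] xax [ 0.001 -0.    -1.   ] yaw -9.22 F [ 0.8  0.2 -0.9] M [-0.09 -0.04 -0.04] w 15.4 J [ 0.21  0.36  1.58 -0.    1.2   0.37]
base-frame TCP x,y mm [9.93 1.7 ] F [ 0.8  0.3 -0.9] pad bottom z 21.2
```

Now nudge toward -y (tool +z), in small steps.

Request:
{"method": "servo_tool", "body": {"series": [[[0.02, 0, 0.1], [0, 0, 0]], [[0.02, 0, 0.1], [0, 0, 0]]]}}

```text
time: 18.13
ee_pos: [0.5993, 0.1771, 0.042]
ee_rot: [0.54, 0.459, -0.537, 0.458]
contact_force: [1.7, 4.8, -0.0]
grip_width: 0.0153
```

Request:
{"method": "servo_tool", "body": {"series": [[[0.02, 0, 0.12], [0, 0, 0]], [[0.02, 0, 0.12], [0, 0, 0]]]}}

```text
time: 18.3
ee_pos: [0.5993, 0.177, 0.0422]
ee_rot: [0.541, 0.459, -0.536, 0.457]
contact_force: [0.3, 5.8, -1.3]
grip_width: 0.0152
```

```bash
python3 - <<'E'
from h import *
rep();br()
E
```

```text
t 18.3 p [599.3 177.   42.2] xax [ 0.003  0.006 -1.   ] yaw -9.17 F [ 0.3  5.8 -1.3] M [ 0.63 -0.02 -0.14] w 15.2 J [0.2  0.35 1.59 0.01 1.2  0.36]
base-frame TCP x,y mm [9.9  1.45] F [-0.6  5.8 -1.3] pad bottom z 21.4
```

Request:
{"method": "servo_tool", "body": {"series": [[[0.06, 0, 0.2], [0, -0.006, -0.003]], [[0.06, 0, 0.2], [0, -0.003, 0]]]}}

```text
time: 18.47
ee_pos: [0.5993, 0.1767, 0.0422]
ee_rot: [0.539, 0.459, -0.537, 0.458]
contact_force: [-0.2, 8.6, 1.1]
grip_width: 0.0153
```

```bash
python3 - <<'E'
from h import *
rep();br()
E
```

```text
t 18.47 p [599.3 176.7  42.2] xax [ 0.001  0.004 -1.   ] yaw -9.14 F [-0.2  8.6  1.1] M [ 1.51  0.07 -0.14] w 15.3 J [0.2  0.35 1.59 0.   1.2  0.36]
base-frame TCP x,y mm [9.94 1.16] F [-1.5  8.4  1.1] pad bottom z 21.4
```

Request:
{"method": "servo_tool", "body": {"series": [[[0.06, 0, 0.3], [0, -0.004, 0]], [[0.06, 0, 0.3], [0, -0.003, 0]]]}}

```text
time: 18.63
ee_pos: [0.599, 0.175, 0.0422]
ee_rot: [0.539, 0.459, -0.537, 0.458]
contact_force: [-0.1, 8.9, 0.3]
grip_width: 0.0157
```

```bash
python3 - <<'E'
from h import *
rep();br()
E
```

```text
t 18.63 p [599.  175.   42.2] xax [ 0.002  0.003 -1.   ] yaw -9.09 F [-0.1  8.9  0.3] M [ 1.45  0.   -0.22] w 15.7 J [0.2  0.35 1.59 0.   1.2  0.36]
base-frame TCP x,y mm [ 9.93 -0.63] F [-1.5  8.8  0.3] pad bottom z 21.4
```

Request:
{"method": "servo_tool", "body": {"series": [[[0.06, 0, 0.25], [0, -0.003, -0.001]], [[0, 0, 0], [0, 0, 0]]]}}

```text
time: 18.8
ee_pos: [0.5989, 0.1747, 0.0422]
ee_rot: [0.539, 0.459, -0.537, 0.459]
contact_force: [1.9, -3.7, -2.4]
grip_width: 0.0152
```

```bash
python3 - <<'E'
from h import *
rep();br()
E
```

```text
t 18.8 p [598.9 174.7  42.2] xax [ 0.002  0.003 -1.   ] yaw -9.06 F [ 1.9 -3.7 -2.4] M [-0.72 -0.19 -0.21] w 15.2 J [0.2  0.35 1.59 0.   1.2  0.36]
base-frame TCP x,y mm [ 9.86 -0.95] F [ 2.4 -3.4 -2.4] pad bottom z 21.4
```

Request:
{"method": "servo_tool", "body": {"series": [[[0.1, 0.02, 0.05], [0.002, -0.003, -0.002]], [[0.15, 0.02, 0], [0.001, 0, 0]], [[0.15, 0.02, 0], [0, 0, 0]]]}}

```text
time: 19.05
ee_pos: [0.5991, 0.1747, 0.042]
ee_rot: [-0.538, -0.459, 0.539, -0.458]
contact_force: [-9.4, -1.3, 13.9]
grip_width: 0.0156
```

```bash
python3 - <<'E'
from h import *
rep();br()
E
```

```text
t 19.05 p [599.1 174.7  42. ] xax [-0.002  0.001 -1.   ] yaw -9.22 F [-9.4 -1.3 13.9] M [-0.22  1.55 -0.05] w 15.6 J [0.2  0.36 1.58 0.   1.2  0.36]
base-frame TCP x,y mm [10.04 -0.89] F [-9.  -2.8 13.9] pad bottom z 21.2
```

Request:
{"method": "servo_tool", "body": {"series": [[[0.03, -0.02, 0], [0, 0, 0]], [[0.03, 0, 0], [0, 0, 0.002]]]}}

```text
time: 19.22
ee_pos: [0.599, 0.1747, 0.042]
ee_rot: [0.539, 0.458, -0.539, 0.458]
contact_force: [-1.9, 0.8, 2.5]
grip_width: 0.0153
```

Request:
{"method": "servo_tool", "body": {"series": [[[0.03, 0, 0], [0, 0, 0]], [[0, 0, 0], [0, 0, 0]], [[0, 0, 0], [0, 0, 0]], [[0, 0, 0], [0, 0, 0]], [[0, 0, 0], [0, 0, 0]]], "hand": 4}}

```text
time: 19.63
ee_pos: [0.5987, 0.1739, 0.0408]
ee_rot: [-0.538, -0.458, 0.539, -0.458]
contact_force: [-0.3, 0.1, 0.4]
grip_width: 0.0398
```

Request:
{"method": "servo_tool", "body": {"series": [[[-0.3, 0, 0], [0, 0, 0]], [[-0.8, 0, 0], [0, 0, 0]], [[-1.5, 0, 0], [0, 0, 0]], [[-2.5, 0, 0], [0, 0, 0]], [[-3, 0, 0], [0, 0, 0]], [[-3, 0, 0], [0, 0, 0]], [[-3, 0, 0], [0, 0, 0]], [[-3, 0, 0], [0, 0, 0]], [[-1.5, 0, 0], [0, 0, 0]], [[0, 0, 0], [0, 0, 0]]]}}

```text
time: 20.47
ee_pos: [0.5966, 0.1734, 0.2379]
ee_rot: [-0.537, -0.459, 0.54, -0.458]
contact_force: [0.3, 0.7, 1.1]
grip_width: 0.0399
```

Request:
{"method": "servo_tool", "body": {"series": [[[0, -0.5, 1.5], [0, 0, 0]], [[0, -1, 3], [0, 0, 0]], [[0, -1, 3.5], [0, 0, 0]], [[0, -1, 3.5], [0, 0, 0]], [[0, -1, 3.5], [0, 0, 0]], [[0, -1, 3.5], [0, 0, 0]], [[0, -0.5, 2], [0, 0, 0]], [[0, 0, 1], [0, 0, 0]], [[0, 0, 0], [0, 0, 0]], [[0, 0, 0], [0, 0, 0]]]}}

```text
time: 21.3
ee_pos: [0.4974, -0.0348, 0.2339]
ee_rot: [-0.537, -0.46, 0.539, -0.458]
contact_force: [-0.7, 0.5, -0.3]
grip_width: 0.0399
```

```bash
python3 - <<'E'
from ov import *
rep()
b=[ 0.58927215,0.17719922,-0.16137286]
c,q=np.cos(b[2]),np.sin(b[2]);at=lambda x,y:(b[0]+c*x-q*y,b[1]+q*x+c*y,b[2])
def prof(n,im,pose,z,ys,xx=.005):
    X=fr(*pose,np.c_[np.full(len(ys),xx),ys,np.full(len(ys),z)]);u=proj(n,X).astype(np.float32)
    return cv2.remap(im.astype(np.float32).mean(2),u[:,0].copy(),u[:,1].copy(),cv2.INTER_LINEAR).ravel()
for n,cc,k in(("side",(270,140,70,70),8),("top",(195,170,95,85),8)):
    p,d=get_image(n); np.savez(f"pics/{n}7.npz",p=p,d=d);ov(n,p,[],cc,k,f"pics/{n}7.png");cv2.imwrite(f"pics/{n}7f.png",p)
    C=cloud(n,d);D=C[...,:2]-b[:2];bx=c*D[...,0]+q*D[...,1];by=-q*D[...,0]+c*D[...,1]
    for s0 in(1,-1):
        m=(by*s0>.01)&(by*s0<.034)&(bx>.008)&(bx<.018)&(C[...,2]>.06);print(n,'plate top z',s0,np.percentile(C[...,2][m],[50,80]).round(4))
ys=np.arange(-.052,.0521,.0005);f=prof("top",p,at(.0087,0),.075,ys);m=ys[f>165];print('ends',m.min()*1e3,m.max()*1e3,(m.min()+m.max())*500)
v,s=fit("top",p,lambda u:segs(*at(u[0],u[1])[:2],u[2],rect(.002,.008,-.038,.038,.075)),[.009,.001,b[2]],[.002,.002,.01]);print(v,np.degrees(v[2]-b[2]))
E
```

```text
t 21.3 p [497.4 -34.8 233.9] xax [-0.004 -0.    -1.   ] yaw -9.08 F [-0.7  0.5 -0.3] M [ 0.01 -0.04  0.03] w 39.9 J [-0.17 -0.14  1.76 -0.    1.53 -0.01]
side plate top z 1 [0.0748 0.0755]
side plate top z -1 [0.0707 0.0747]
top plate top z 1 [0.0745 0.0758]
top plate top z -1 [0.0733 0.0766]
ends -36.999999999999986 38.500000000000085 0.7500000000000493
[ 0.00870753  0.0018471  -0.17817444] -0.9626595045541932
```

View pics/top7.png

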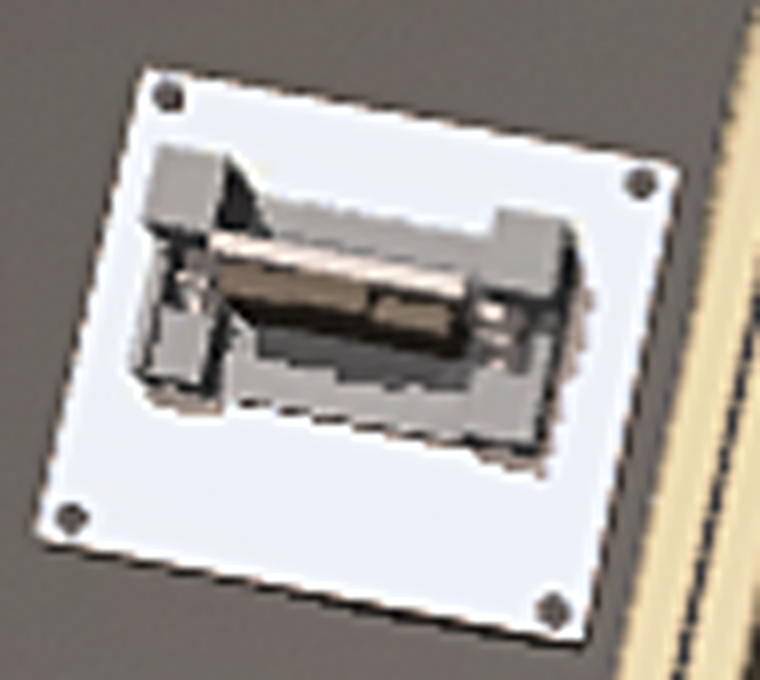

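View pics/side7f.png

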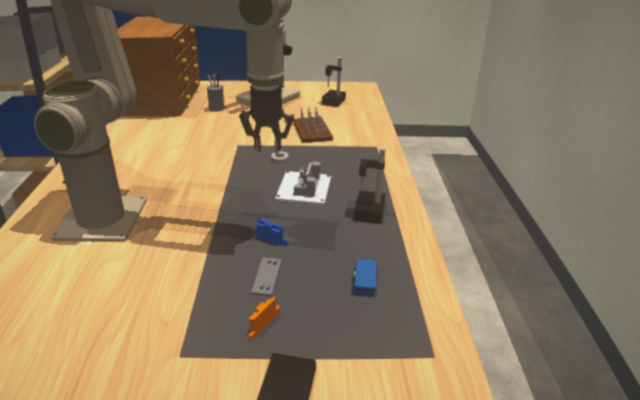

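```bash
python3 -c "
from cell import *
print(sign_off())"
```

```text
the job is handed in; nothing more can be done
None
```

The brake pad is seated in the bracket gauge with both ears on the slot floors, and I released it and handed the job in at about 21.3 s. `sign_off` gives no verdict, so the result below is from my own checks.

**How it went**
- I found the wall contact by feel. It puts the offset d at about 26 mm, where the cameras had suggested 24 to 25 mm.
- Sliding the ears past the clips took about 9 N downward. The pad stopped at the height expected for the slot floor. The highest measured force was about 17 N upward (about 20 N in all), under the 25 N limit.
- After the first release the top camera showed the pad 3 to 4 mm off-centre towards +y. I gripped it again, slid it back towards the middle with about 9 N, and pressed it down with about 14 N until it stopped. Then I let go.

**Last checks**
- **Height:** the top edge of the pad read about 75 mm at both ends, as it should when seated. The depth readings scatter by 1 to 2 mm, up to 4 mm in one side-camera reading.
- **Position along y:** the pad's visible ends put it about +0.75 mm off-centre, while an edge fit gave +1.8 mm. Both are within the 2 mm of play, but they disagree by about 1 mm.
- **Position along x:** the top camera read about 1.2 mm short of the wall contact I felt. I trusted the felt contact, since the difference is within the camera's calibration error.
- **Angle:** the edge fit also read about 1° of yaw, which I put down to pixel noise because the gripper's yaw matched the base when I released.
- **Bystanders:** the case, ring gauge, indicator stand and look-alike pads appeared undisturbed in the last side picture.

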